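Proof-pull the tube carriers in the conditioning block and bin the ones that let go

ROBOT

A 6-joint arm with a two-finger parallel gripper is mounted at the origin on the work surface. World frame = base frame: x ahead of the robot, y to its left, z up, the work surface at z = 0. Lengths are in mm, angles in rad, forces in N, time in s.
With the tool pointing down it reaches from about 275 to 1000 mm from the base axis. Payload 8.4 kg.
Tool frame: the origin (TCP) lies at the very end of the fingers, on their centre line; the grasp point (between the pads) lies 19 mm behind it; z points along the fingers, y is the direction in which the jaws open and shut (so a half turn about z gives the same grasp; the last joint's range is limited). The gripper opens to 85 mm and grips with 20 to 120 N. Pads are 22 mm wide; open, the fingers measure 114 mm over their backs; the gripper's body (76 mm by 85 mm) begins 54 mm behind the grasp point. The pads swing forward as they close: fully open they stand 13 mm farther back than shut.
Start: joints at [-1.342, 0.353, 1.633, -0, 1.155, -0.002], TCP at [142.971, -608.43, 231.281] pointing down, gripper open.
Joint ranges: [-2.63, 2.63], [-0.92, 2.1], [0.06, 2.66], [-1.3, 4.44], [0, 2.69], [-3.02, 3.02]. Speed limits (rad/s): [2.22, 2.22, 2.79, 3.14, 3.14, 3.14].

INTERFACE

Orientations are given as [roll, pitch, yaw] about the fixed x, y, z axes, in that order (R = Rz(yaw) Ry(pitch) Rx(roll)).
In Python, from rig import r gives the robot as it stands.
- The arm moves only by the tool jog_arm, never from a script. Its argument "increments" is text: rows parted by semicolons, each of 7 numbers parted by spaces: the shift along the tool's x, y, z in cm, then the turn, a rotation vector about the tool's x, y, z in rad, then the opening, from -1 (shut) to 1 (fully open). A call has exactly 8 rows; each row shifts and turns the commanded pose from where the row before left it, along the tool's axes as they then stand; what a row does not reach is not made up. A row lasts 1/10 s, in which the tool goes at most 50 mm and 8.59 degrees, less where a joint would pass 70% of its speed; a pose out of reach is approached as far as the arm can. A call with a gripper value outside its range is refused whole. The fingers move at their own pace and stop on an object; "squeeze" is the grip in N (left out, the last holds). Time passes only in rows, so rows that do not move let the fingers close, or fill a call up. It gives the time, the measured TCP pose, the force and the opening at its end, in the units of the state.
- r.sense(): the state, without advancing time (a new reading comes with each control period).
- r.grab_frame(name): name is "scene" or "side" or "wrist"; returns the picture (480x640x3 uint8, red, green, blue); there is no depth.
- r.camera_info(name): a dict with "K" (3x3 intrinsics, pixels), "rvec" (rotation vector, rad) and "tvec" (3), from world to camera coordinates, as OpenCV has them. Camera axes: x right, y down, z forward; pixel columns grow to the right and rows downward; lengths in mm; the calibration is good to about 2 mm. The wrist camera is an equidistant fisheye: a pixel r from the principal point sees the ray r / f radians off the axis. A picture is of the moment at which its call begins: read the wrist's pose just before it. camera_info takes no time and is no camera call; for the wrist camera it gives the pose at the moment of the call.
- r.sign_off(): hands the job in, once; it reports no verdict.
The state is a dict: "clock": time; "qpos": joint angles; "qvel": joint speeds; "joint_efforts": joint torques, N m; "eef_pos": TCP position; "tcp_rot": TCP orientation; "contact_force": force on the tool from outside, world axes, zero at the start; "wrist_torque": the same for the moment, N m; "opening": opening from 0.0 (shut) to 1.0 (fully open).
Only numpy, scipy, OpenCV 4.12 (cv2) and the standard library are available. Lean on these libraries where they do the work, as an engineer would, in place of code of your own. Each camera call takes 0.05 s, during which the arm holds its last target.

TASK

Prove every tube carrier standing in the six-place conditioning block: grip it and pull it straight up with slowly rising force until its nest trips and stays up showing its green band, then stop there and let go, leaving the carrier clipped in its raised nest. A carrier whose clip lets go before its nest trips is a reject: drop it into the red bin. When every carrier has been proved or binned, and only then, push the red-knobbed purge lever right over to its other side; leave the bottle and the jar where they are.

Things in the scene. Friction and masses are not known exactly. Their poses are not given: they have to be found in the camera images.
- block: Blue conditioning block, fixed to the bench: a plate 200 mm (its x) by 260 mm (its y) and 34 mm high, with six aluminium nests standing on it in two rows of three, at its x = -42 and +42 mm and y = -80, 0 and +80 mm. Origin: centre of its underside; z up. It may be turned a little. Some nests may be empty.
- nest0_top (a point): Centre of the open top of nest 0: an aluminium square sleeve, 46 by 46 mm, 46 mm tall, that slides straight up out of the block. Its top is 81 mm above the bench when down, 105 mm when tripped (up), with a green band then showing below it all round. Its force is told under nest 1.
- nest1_top (a point): Nest 1, like nest 0. Pulled up through a carrier, a nest gives a few mm with rising force and trips at about 15 N in all (6 mm up); led on past its middle (12 mm) it drives itself to 24 mm and stays there; end stop at 27 mm. Let go before the middle, it springs back down.
- nest2_top (a point): Nest 2: the same point of a nest like nests 0 and 1.
- nest3_top (a point): Nest 3: the same point of a nest like nests 0 and 1.
- nest4_top (a point): Nest 4: the same point of a nest like nests 0 and 1.
- nest5_top (a point): Nest 5: the same point of a nest like nests 0 and 1.
- carrierA_mid (a point): Tube carrier A, or absent: upright white plastic block, blue top band, barbed grey foot, 110 mm tall, body 36 mm (its x) by 21 mm (its y); best gripped across y. A 12 mm stud stands 3 mm out of its top. 80 to 170 g. Point: its centre, 55 mm below the top; z to its top. Seated: centre 94 mm above the bench, body 68 mm out of the nest, axes parallel to the block's.
- carrierB_mid (a point): Tube carrier B, or absent: same as A. A sound clip (foot) holds to about 28 N, twice the trip force; straining a nest against its end stop tears it out. A worn clip lets go at 5 to 8 N, before the nest trips; the carrier then comes out freely. One or two are worn; only pulling shows which.
- carrierC_mid (a point): Tube carrier C, or absent: the same as carrier A.
- carrierD_mid (a point): Tube carrier D, or absent: the same as carrier A.
- carrierE_mid (a point): Tube carrier E, or absent: the same as carrier A.
- carrierF_mid (a point): Tube carrier F, or absent: the same as carrier A.
- bin: Red open reject bin, loose, 0.5 kg: 200 mm (its x) by 150 mm (its y), 65 mm high, walls 4 mm. Origin: centre of its underside.
- purge_base: Grey base of the purge lever, fixed, 70 mm by 50 mm by 25 mm high. Origin: centre of its underside; the lever swings towards its +x (away from the robot), about a level axis along its y that lies 22 mm above the bench.
- purge (a joint): Purge lever angle: near 0 it leans towards the robot (-x of its base), at 1.0 rad it is right over to the far side (+x). It stays where it is left; light, under 2 N at the knob.
- purge_tip (a point): Centre of the red ball knob (26 mm across) at the end of the purge lever, 90 mm from its pivot, about 101 to 112 mm above the bench.
- bottle: Bystander: amber bottle 64 mm across, 150 mm tall. Origin: centre of its underside.
- jar: Bystander: glass jar 60 mm across, 80 mm tall. Origin: centre of its underside.

How it is judged:
By the outcome, as a careful person would: the job done as asked, in the order asked, and still so for the second after the job is handed in, with the robot touching nothing.
Of carrierA, carrierC, carrierD, carrierF only 3 to 4 are there at a start; the rules pass over those that are not, and their reading is None.
Of carrierB, carrierE only 1 to 2 are there at a start; the rules pass over those that are not, and their reading is None.
At some moment in a run one of bin may be knocked a few centimetres aside while the robot is not near it.
Once in a run the grip may slacken for a moment while it holds something.
It also fails if it takes over 208 s, if anything falls off the work surface, if the arm or the gripper's body presses on something with over 40 N, if the wrist force passes 120 N, or if a joint passes its speed limit or range.

## Working session

There is one attempt and no reset: what is moved stays moved. The work goes in short steps, Python scripts to look and compute and a tool call to move; the robot and the scene stay as the last step left them, time stands still between calls to the robot, and variables do not carry over. Pictures are saved under pics/ and viewed, and the job is handed in when it is done.

Besides the shell and the picture viewer there is one more tool, called after "Call:" by a JSON object that holds its "api" and its "payload", one argument or row to a line. jog_arm: Moves the arm, as the interface text tells. Its arguments: {"type":"object","properties":{"increments":{"type":"string"},"squeeze":{"type":"number"}},"required":["increments"]}

```bash
ls; mkdir -p pics; python3 - <<'E'
from rig import r
import cv2
print(r.sense())
for n in ["scene","side","wrist"]:
    print(n,r.camera_info(n))
    cv2.imwrite(f"pics/{n}0.png",cv2.cvtColor(r.grab_frame(n),cv2.COLOR_RGB2BGR))
E
```

```text
pics
{'clock': 0.0, 'qpos': array([-1.34240434e+00,  3.53640895e-01,  1.63411447e+00, -2.61065800e-05,
        1.15518687e+00, -2.40640733e-03]), 'qvel': array([-0.00120072, -0.0001821 ,  0.00195365, -0.00118477,  0.00025109,
       -0.00010405]), 'joint_efforts': array([-1.06638960e-03, -6.05253267e+01, -3.42073882e+01, -2.45911724e-04,
        9.29509057e-03, -3.15510681e-05]), 'eef_pos': array([ 142.8558572 , -607.98274157,  230.57461725]), 'tcp_rot': array([-3.14024302e+00,  2.06221866e-05,  2.30808966e-01]), 'contact_force': array([-0.73462976,  0.45414526,  1.4286929 ]), 'wrist_torque': array([-0.0235299 ,  0.00528451,  0.02864107]), 'opening': 1.0025413752820143}
scene {'K': array([[445.03257225,   0.        , 319.5950347 ],
       [  0.        , 445.03257225, 245.30198859],
       [  0.        ,   0.        ,   1.        ]]), 'rvec': array([ 1.81900655,  1.90602021, -0.61096646]), 'tvec': array([  -8.46756753, -417.81916813, 1198.77030833])}
side {'K': array([[512.33139172,   0.        , 322.46141266],
       [  0.        , 512.33139172, 238.36842123],
       [  0.        ,   0.        ,   1.        ]]), 'rvec': array([ 0.08963642, -2.94819873,  1.0289326 ]), 'tvec': array([ 584.47401475,   44.4478407 , 1228.32888438])}
wrist {'K': array([[371.64829954,   0.        , 324.7277946 ],
       [  0.        , 371.64829954, 241.61409244],
       [  0.        ,   0.        ,   1.        ]]), 'rvec': array([-2.26297384,  1.79371134,  0.28027352]), 'tvec': array([-624.07265284,  -39.99634827,  381.62312365])}
```

View pics/scene0.png

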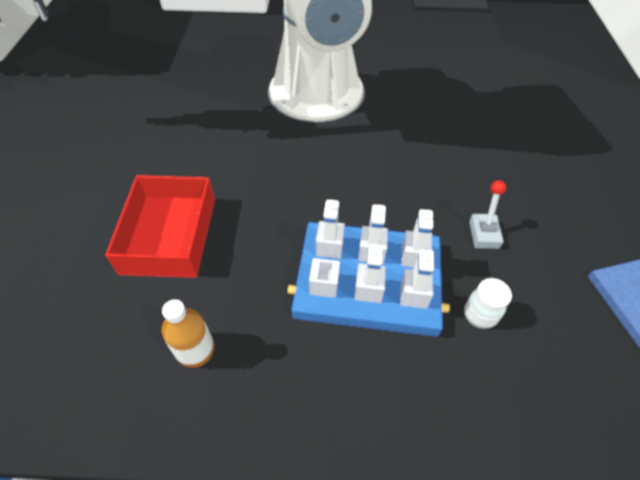

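View pics/side0.png

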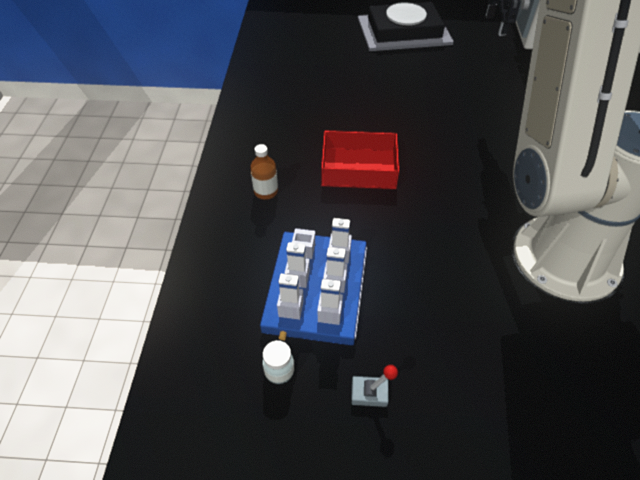

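View pics/wrist0.png

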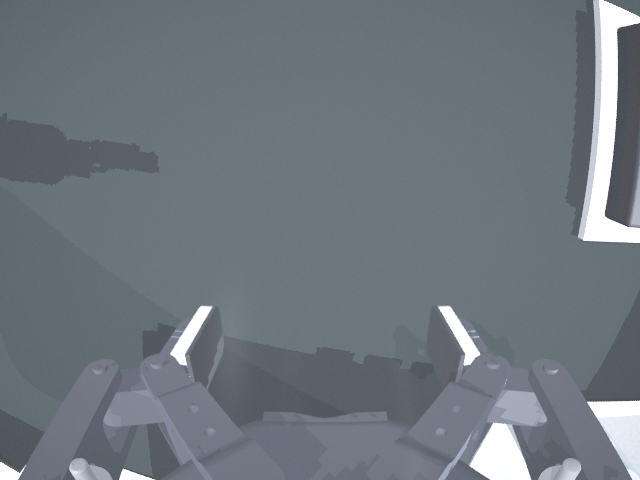

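The pictures show five carriers, with the nest at scene (323,277) empty. The bin is at scene (165,225), the lever knob at (498,188), the jar at (487,303) and the bottle at (188,335).

```bash
cat > h.py <<'E'
import numpy as np, cv2
from rig import r
def cam(n):
    c=r.camera_info(n);R=cv2.Rodrigues(np.array(c['rvec']))[0];return c['K'],R,np.array(c['tvec']).ravel()
def rays(n,px,c=None):
    K,R,t=c or cam(n);px=np.atleast_2d(px).astype(float)
    if n!='wrist':
        d=np.c_[(px[:,0]-K[0,2])/K[0,0],(px[:,1]-K[1,2])/K[1,1],np.ones(len(px))]
    else:
        u=np.c_[px[:,0]-K[0,2],px[:,1]-K[1,2]];rr=np.linalg.norm(u,axis=1);th=rr/K[0,0]
        d=np.c_[u/np.maximum(rr,1e-9)[:,None]*np.sin(th)[:,None],np.cos(th)]
    d=d@R; o=-R.T@t
    return o,d
def plane(n,px,z,c=None):
    o,d=rays(n,px,c);s=(z-o[2])/d[:,2];return o+d*s[:,None]
def proj(n,P,c=None):
    K,R,t=c or cam(n);p=np.atleast_2d(P)@R.T+t
    if n!='wrist': return np.c_[p[:,0]/p[:,2]*K[0,0]+K[0,2],p[:,1]/p[:,2]*K[1,1]+K[1,2]]
    rr=np.linalg.norm(p[:,:2],axis=1);th=np.arctan2(rr,p[:,2])
    return p[:,:2]/rr[:,None]*th[:,None]*K[0,0]+K[:2,2]
def tri(p1,p2,n1='scene',n2='side'):
    o1,d1=rays(n1,p1);o2,d2=rays(n2,p2);A=[];b=[]
    d1=d1[0]/np.linalg.norm(d1[0]);d2=d2[0]/np.linalg.norm(d2[0])
    M=np.zeros((3,3));v=np.zeros(3)
    for o,d in((o1,d1),(o2,d2)):
        Q=np.eye(3)-np.outer(d,d);M+=Q;v+=Q@o
    x=np.linalg.solve(M,v);e=[np.linalg.norm((np.eye(3)-np.outer(d,d))@(x-o)) for o,d in((o1,d1),(o2,d2))]
    return x,e
def grab(n,name=None):
    im=cv2.cvtColor(r.grab_frame(n),cv2.COLOR_RGB2BGR)
    if name: cv2.imwrite(f"pics/{name}.png",im)
    return im
E
python3 - <<'E'
import cv2
a=cv2.imread('pics/scene0.png')[170:350,270:530]; b=cv2.imread('pics/side0.png')[200:420,240:420]
cv2.imwrite('pics/z1.png',cv2.resize(a,None,fx=3,fy=3,interpolation=cv2.INTER_CUBIC))
cv2.imwrite('pics/z2.png',cv2.resize(b,None,fx=2.7,fy=2.7,interpolation=cv2.INTER_CUBIC))
E
```

```text
(no output)
```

View pics/z1.png

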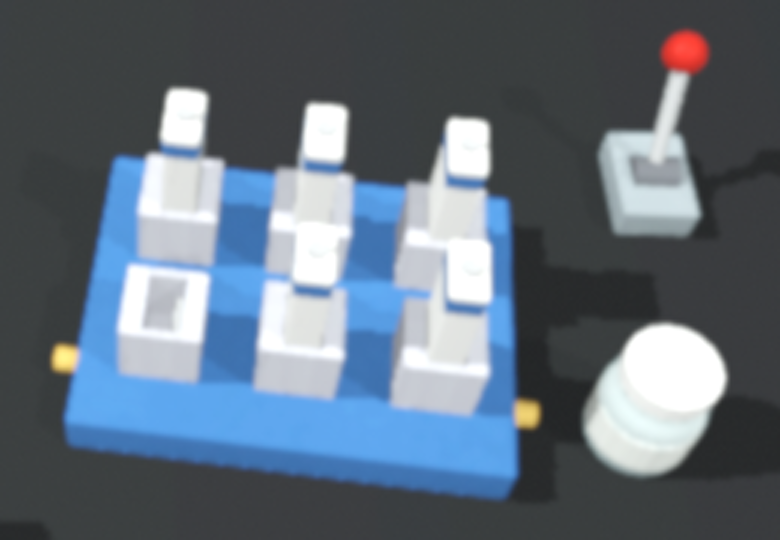

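View pics/z2.png

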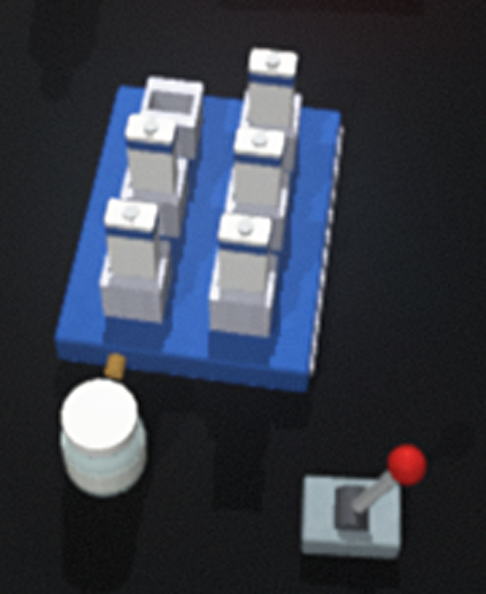

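```bash
python3 - <<'E'
from h import *
a=np.array([[115,157],[510,198],[518,475],[68,425]])/3+[270,170]
b=np.array([[118,88],[342,112],[310,372],[57,340]])/2.7+[240,200]
for n,p in(('scene',a),('side',b)):
    P=plane(n,p,34);print(n,P.round(1).tolist(),P.mean(0).round(1))
    for i in range(4):
        d=P[(i+1)%4]-P[i];print(np.linalg.norm(d).round(),np.degrees(np.arctan2(d[1],d[0])).round(1))
# studs (top z 152) zoom px
s=np.array([[188,111],[327,122],[470,141],[320,243],[473,263]])/3+[270,170]
t=np.array([[272,61],[259,137],[245,227],[151,126],[131,213]])/2.7+[240,200]
for i in range(5):
    x,e=tri(s[i],t[i]);print(x.round(1),np.round(e,1),plane('scene',s[i],151)[0].round(1),plane('side',t[i],151)[0].round(1))
print('empty nest',plane('scene',np.array([[165,305]])/3+[270,170],81),plane('side',np.array([[173,101]])/2.7+[240,200],81))
print('knob',tri(np.array([685,52])/3+[270,170],np.array([407,465])/2.7+[240,200]))
print('lbase',plane('scene',np.array([[602,135],[681,133],[699,212],[617,216]])/3+[270,170],25).round(1).tolist(),plane('side',np.array([[305,478],[398,478],[398,548],[303,547]])/2.7+[240,200],25).round(1).tolist())
E
```

```text
scene [[485.0, 7.0, 34.0], [506.2, 265.7, 34.0], [703.5, 247.6, 34.0], [684.4, -8.3, 34.0]] [594.8 128.   34. ]
260.0 85.3
198.0 -5.3
257.0 -94.3
200.0 175.6
side [[679.1, -5.6, 34.0], [480.2, 9.3, 34.0], [503.0, 263.5, 34.0], [699.4, 248.0, 34.0]] [590.4 128.8  34. ]
199.0 175.7
255.0 84.9
197.0 -4.5
254.0 -94.6
[543.5  53.3 150.4] [0. 0.] [543.9  53.3 151. ] [543.5  53.8 151. ]
[550.3 131.5 153.4] [0.2 0.2] [548.1 131.7 151. ] [550.4 129.8 151. ]
[557.  211.2 150.1] [0.1 0.1] [557.9 211.  151. ] [557.  211.8 151. ]
[632.9 125.1 152.1] [0.1 0.1] [632.  125.1 151. ] [633.1 124.4 151. ]
[640.4 204.6 150.6] [0.1 0.1] [640.8 204.5 151. ] [640.3 204.7 151. ]
empty nest [[629.84682986  44.70513877  81.        ]] [[624.80818906  43.46504344  81.        ]]
knob (array([439.46220409, 367.26501526, 106.6541912 ]), [np.float64(0.348553515207148), np.float64(0.3485535152071207)])
lbase [[441.5, 337.8, 25.0], [437.0, 392.3, 25.0], [504.5, 391.2, 25.0], [510.5, 336.8, 25.0]] [[504.5, 344.9, 25.0], [436.5, 340.8, 25.0], [437.5, 393.1, 25.0], [504.7, 396.4, 25.0]]
```

Call:
{"api": "jog_arm", "payload": {
  "increments": "0 0 -1.1 0 0 0.105 0.1; 0 0 -1.1 0 0 0.105 0.1; 0 0 -1.1 0 0 0.106 0.1; 2 -4 0 0 0 0 0.1; 2 -4 0 0 0 0 0.1; 2 -4 0 0 0 0 0.1; 2 -4 0 0 0 0 0.1; 2 -4 0 0 0 0 0.1",
  "squeeze": 80
}}

```text
clock: 0.95
eef_pos: [260.1, -416.0, 264.1]
tcp_rot: [-3.141, 0.0, -0.086]
contact_force: [0.8, 0.2, 0.1]
opening: 0.547
```

```bash
cat > d.py <<'E'
# usage: d.py x y z [yaw]: delta in tool axes (cm, rad)
import sys
from h import *
from scipy.spatial.transform import Rotation as Ro
s=r.sense();R=Ro.from_euler('xyz',s['tcp_rot']).as_matrix()
a=list(map(float,sys.argv[1:]));yaw=a[3] if len(a)>3 else -0.0855
T=Ro.from_euler('xyz',[np.pi,0,yaw]).as_matrix()
print('t',round(s['clock'],2),'pos',s['eef_pos'].round(1),'rot',s['tcp_rot'].round(4),'F',s['contact_force'].round(1),'op',round(s['opening'],3),'q',s['qpos'].round(2))
print('dpos cm',(R.T@(np.array(a[:3])-s['eef_pos'])/10).round(2),'rotvec',Ro.from_matrix(R.T@T).as_rotvec().round(4))
E
python3 d.py 543.2 52.4 265
```

```text
t 0.95 pos [ 260.1 -416.   264.1] rot [-3.1414  0.     -0.0857] F [0.8 0.2 0.1] op 0.547 q [-1.02  0.11  1.88  0.    1.16  0.64]
dpos cm [ 24.2  -49.09  -0.08] rotvec [-0.0002  0.     -0.0002]
```

Call:
{"api": "jog_arm", "payload": {
  "increments": "2 -4 0 0 0 0 0.1; 2 -4 0 0 0 0 0.1; 2 -4 0 0 0 0 0.1; 2 -4 0 0 0 0 0.1; 2 -4 0 0 0 0 0.1; 2 -4 0 0 0 0 0.1; 2 -4 0 0 0 0 0.1; 2 -4 0 0 0 0 0.1"
}}

```text
clock: 1.75
eef_pos: [446.8, -110.7, 264.4]
tcp_rot: [3.141, -0.0, -0.085]
contact_force: [1.0, -0.4, -0.3]
opening: 0.546
```

```bash
python3 d.py 543.2 52.4 265
```

```text
t 1.75 pos [ 446.8 -110.7  264.4] rot [ 3.1415e+00 -2.0000e-04 -8.5100e-02] F [ 1.  -0.4 -0.3] op 0.546 q [-0.25  0.06  1.93 -0.    1.15  1.41]
dpos cm [  8.22 -17.07  -0.06] rotvec [ 0.0001 -0.0002  0.0004]
```

Call:
{"api": "jog_arm", "payload": {
  "increments": "1.8 -3.8 0 0 0 0 0.1; 1.8 -3.8 0 0 0 0 0.1; 1.8 -3.8 0 0 0 0 0.1; 1.3 -2.5 0 0 0 0 0.1; 0 0 0 0 0 0 0.1; 0 0 0 0 0 0 0.1; 0 0 0 0 0 0 0.1; 0 0 0 0 0 0 0.1"
}}

```text
clock: 2.55
eef_pos: [524.3, 19.4, 264.3]
tcp_rot: [3.141, 0.0, -0.086]
contact_force: [0.1, 0.4, -0.1]
opening: 0.555
```

```bash
python3 d.py 543.2 52.4 265; python3 -c "
from h import *
print(cam('wrist'), -cam('wrist')[1].T@cam('wrist')[2])
im=grab('wrist','w1')
p=proj('wrist',[[543.2,52.4,152],[550,132.1,152],[556.8,211.8,152],[633.6,124.9,152],[640.5,204.6,152],[626.8,45.2,81]])
print(p.round(0))
for x in p: cv2.drawMarker(im,tuple(int(v) for v in x.round()),(0,0,255),0,12)
cv2.imwrite('pics/w1m.png',im)
"
```

```text
t 2.55 pos [524.3  19.4 264.3] rot [ 3.1414e+00  2.0000e-04 -8.6400e-02] F [ 0.1  0.4 -0.1] op 0.555 q [ 0.03  0.16  1.81 -0.    1.17  1.69]
dpos cm [ 1.6  -3.45 -0.07] rotvec [ 0.0002  0.0002 -0.0009]
(array([[371.64829954,   0.        , 324.7277946 ],
       [  0.        , 371.64829954, 241.61409244],
       [  0.        ,   0.        ,   1.        ]]), array([[-8.69873520e-02, -9.96209354e-01,  3.51994382e-04],
       [-9.49165316e-01,  8.29868314e-02,  3.03641875e-01],
       [-3.02520087e-01,  2.60789018e-02, -9.52786171e-01]]), array([ 64.91966011, 445.62454138, 570.85848266])) [601.31470592  12.80524167 408.57294527]
[[276. 214.]
 [173. 216.]
 [ 89. 219.]
 [165. 104.]
 [ 79. 116.]
 [285. 102.]]
```

View pics/w1m.png

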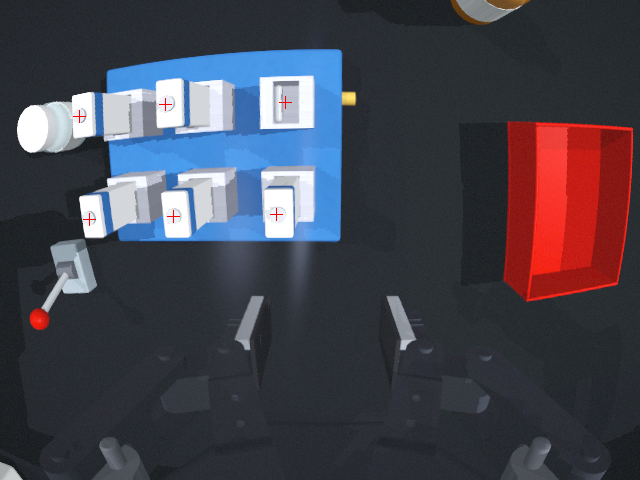

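Call:
{"api": "jog_arm", "payload": {
  "increments": "0.8 -1.75 0 0 0 0 0.1; 0.8 -1.7 0 0 0 0 0.1; 0 0 0 0 0 0 0.1; 0 0 3 0 0 0 0.1; 0 0 3 0 0 0 0.1; 0 0 2 0 0 0 0.1; 0 0 1 0 0 0 0.1; 0 0 0 0 0 0 0.1"
}}

```text
clock: 3.4
eef_pos: [542.9, 53.1, 173.2]
tcp_rot: [3.141, 0.002, -0.085]
contact_force: [-0.4, -0.0, 0.3]
opening: 0.553
```

```bash
python3 d.py 543.2 52.4 106; python3 -c "
from h import *
im=grab('wrist','w2')
p=proj('wrist',[[543.2,52.4,152]])
print(p.round(0))
for x in p: cv2.drawMarker(im,tuple(int(v) for v in x.round()),(0,0,255),0,12)
cv2.imwrite('pics/w2m.png',im)
"
```

```text
t 3.4 pos [542.9  53.1 173.2] rot [ 3.1411e+00  2.4000e-03 -8.5200e-02] F [-0.4 -0.   0.3] op 0.553 q [ 0.09  0.3   1.86 -0.    0.99  1.75]
dpos cm [0.05 0.07 6.72] rotvec [0.0005 0.0024 0.0003]
[[327. 289.]]
```

View pics/w2m.png

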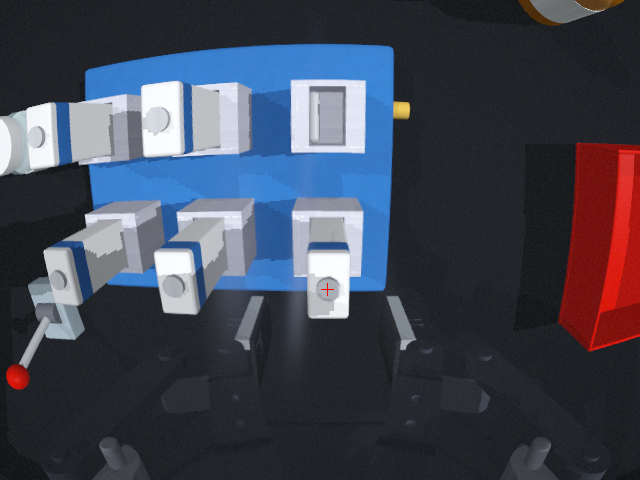

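The stud sits at (327,289), centred on its marker and between the pads. I'll descend and grip.

Call:
{"api": "jog_arm", "payload": {
  "increments": "0 0 2 0 0 0 0.1; 0 0 2 0 0 0 0.1; 0 0 1.7 0 0 0 0.1; 0 0 1 0 0 0 0.1; 0 0 0 0 0 0 0.1; 0 0 0 0 0 0 0.1; 0 0 0 0 0 0 -1; 0 0 0 0 0 0 -1"
}}

```text
clock: 4.25
eef_pos: [544.4, 53.4, 108.3]
tcp_rot: [-3.141, -0.002, -0.085]
contact_force: [-1.7, -3.2, 6.0]
opening: 0.237
```

Call:
{"api": "jog_arm", "payload": {
  "increments": "0 0 0 0 0 0 -1; 0 0 0 0 0 0 -1; 0 0 0 0 0 0 -1; 0 0 0 0 0 0 -1; 0 0 0 0 0 0 -1; 0 0 0 0 0 0 -1; 0 0 0 0 0 0 -1; 0 0 0 0 0 0 -1"
}}

```text
clock: 5.05
eef_pos: [544.5, 53.2, 108.3]
tcp_rot: [3.142, -0.002, -0.085]
contact_force: [-1.7, -2.5, 6.5]
opening: 0.238
```

```bash
python3 d.py 543.2 52.4 106
```

```text
t 5.05 pos [544.5  53.2 108.3] rot [ 3.1416e+00 -1.6000e-03 -8.5100e-02] F [-1.7 -2.5  6.5] op 0.238 q [ 0.09  0.38  1.91 -0.    0.85  1.75]
dpos cm [-0.12  0.09  0.23] rotvec [ 0.     -0.0016  0.0004]
```

Call:
{"api": "jog_arm", "payload": {
  "increments": "0 0 -0.08 0 0 0 -1; 0 0 -0.08 0 0 0 -1; 0 0 -0.08 0 0 0 -1; 0 0 -0.08 0 0 0 -1; 0 0 -0.08 0 0 0 -1; 0 0 -0.08 0 0 0 -1; 0 0 -0.08 0 0 0 -1; 0 0 -0.08 0 0 0 -1"
}}

```text
clock: 5.85
eef_pos: [543.5, 52.8, 113.1]
tcp_rot: [3.141, 0.001, -0.085]
contact_force: [3.7, -6.2, -13.2]
opening: 0.233
```

Call:
{"api": "jog_arm", "payload": {
  "increments": "0 0 -0.05 0 0 0 -1; 0 0 -0.05 0 0 0 -1; 0 0 -0.05 0 0 0 -1; 0 0 -0.05 0 0 0 -1; 0 0 -0.05 0 0 0 -1; 0 0 -0.05 0 0 0 -1; 0 0 -0.05 0 0 0 -1; 0 0 -0.05 0 0 0 -1"
}}

```text
clock: 6.65
eef_pos: [543.4, 52.5, 116.8]
tcp_rot: [3.14, 0.001, -0.085]
contact_force: [3.5, -7.2, -15.1]
opening: 0.237
```

Call:
{"api": "jog_arm", "payload": {
  "increments": "0 0 -0.05 0 0 0 -1; 0 0 -0.05 0 0 0 -1; 0 0 -0.05 0 0 0 -1; 0 0 -0.05 0 0 0 -1; 0 0 -0.05 0 0 0 -1; 0 0 -0.05 0 0 0 -1; 0 0 -0.05 0 0 0 -1; 0 0 -0.05 0 0 0 -1"
}}

```text
clock: 7.45
eef_pos: [543.8, 53.5, 122.2]
tcp_rot: [-3.141, -0.0, -0.085]
contact_force: [-0.2, -2.9, 2.5]
opening: 0.237
```

Call:
{"api": "jog_arm", "payload": {
  "increments": "0 0 -0.1 0 0 0 -1; 0 0 -0.1 0 0 0 -1; 0 0 -0.1 0 0 0 -1; 0 0 -0.1 0 0 0 -1; 0 0 -0.1 0 0 0 -1; 0 0 -0.1 0 0 0 -1; 0 0 -0.1 0 0 0 -1; 0 0 0 0 0 0 -1"
}}

```text
clock: 8.25
eef_pos: [544.5, 53.4, 129.7]
tcp_rot: [-3.141, -0.002, -0.085]
contact_force: [-0.7, -3.4, 4.9]
opening: 0.239
```

```bash
python3 -c "
from h import *
im=grab('side','s1')
cv2.imwrite('pics/s1z.png',cv2.resize(im[170:420,220:420],None,fx=2.4,fy=2.4,interpolation=cv2.INTER_CUBIC))
"
```

```text
(no output)
```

View pics/s1z.png

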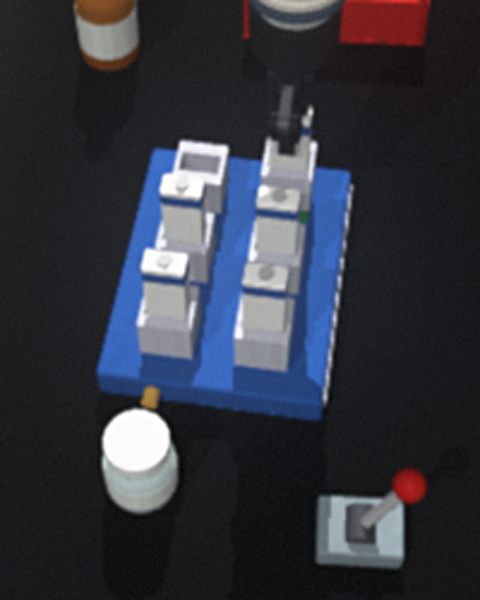

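Call:
{"api": "jog_arm", "payload": {
  "increments": "0 0 -0.1 0 0 0 -1; 0 0 0 0 0 0 -1; 0 0 0 0 0 0 -0.3; 0 0 0 0 0 0 0; 0 0 0 0 0 0 0.1; 0 0 0 0 0 0 0.1; 0 0 0 0 0 0 0.1; 0 0 -1 0 0 0 0.1"
}}

```text
clock: 9.1
eef_pos: [542.8, 53.4, 138.9]
tcp_rot: [3.141, 0.003, -0.085]
contact_force: [-0.4, -0.8, 0.3]
opening: 0.548
```

Call:
{"api": "jog_arm", "payload": {
  "increments": "0 0 -2 0 0 0 0.1; 0 0 -2 0 0 0 0.1; 0 0 -2 0 0 0 0.1; 0 0 -1 0 0 0 0.1; 0 0 0 0 0 0 0.1; 0 0 0 0 0 0 0.1; 0 0 0 0 0 0 0.1; 0 0 0 0 0 0 0.1"
}}

```text
clock: 9.9
eef_pos: [543.2, 53.3, 208.7]
tcp_rot: [3.141, 0.002, -0.085]
contact_force: [-0.8, 0.1, -0.6]
opening: 0.55
```

```bash
python3 d.py 550.0 132.1 205; python3 -c "
from h import *
im=grab('wrist','w3');grab('side','s2')
p=proj('wrist',[[543.2,52.4,176],[550,132.1,152]])
print(p.round(0))
for x in p: cv2.drawMarker(im,tuple(int(v) for v in x.round()),(0,0,255),0,12)
cv2.imwrite('pics/w3m.png',im)
"
```

```text
t 9.9 pos [543.2  53.3 208.7] rot [ 3.1413e+00  1.6000e-03 -8.5200e-02] F [-0.8  0.1 -0.6] op 0.55 q [ 0.1   0.26  1.83 -0.    1.06  1.75]
dpos cm [ 0.01 -7.91  0.37] rotvec [0.0003 0.0016 0.0003]
[[327. 280.]
 [194. 263.]]
```

View pics/w3m.png

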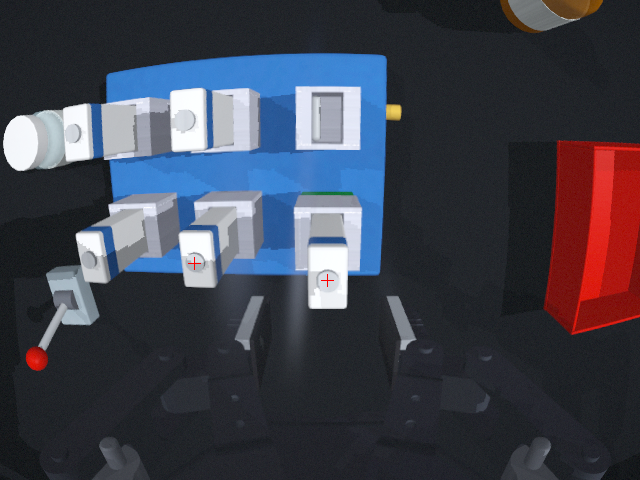

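Call:
{"api": "jog_arm", "payload": {
  "increments": "0 -2.6 0 0 0 0 0.1; 0 -2.6 0 0 0 0 0.1; 0 -2.6 0 0 0 0 0.1; 0 0 1 0 0 0 0.1; 0 0 1.5 0 0 0 0.1; 0 0 1 0 0 0 0.1; 0 0 0 0 0 0 0.1; 0 0 0 0 0 0 0.1"
}}

```text
clock: 10.8
eef_pos: [550.3, 130.6, 174.5]
tcp_rot: [3.141, 0.001, -0.086]
contact_force: [0.1, -0.4, -0.2]
opening: 0.549
```

```bash
python3 d.py 550.0 131 106; python3 -c "
from h import *
im=grab('wrist','w4')
p=proj('wrist',[[550,131,152]])
print(p.round(0))
for x in p: cv2.drawMarker(im,tuple(int(v) for v in x.round()),(0,0,255),0,12)
cv2.imwrite('pics/w4m.png',im[180:420,180:480].repeat(2,0).repeat(2,1))
"
```

```text
t 10.8 pos [550.3 130.6 174.5] rot [ 3.1413e+00  7.0000e-04 -8.5700e-02] F [ 0.1 -0.4 -0.2] op 0.549 q [ 0.23  0.32  1.82 -0.    1.    1.89]
dpos cm [-0.03 -0.04  6.85] rotvec [ 0.0003  0.0007 -0.0002]
[[324. 289.]]
```

View pics/w4m.png

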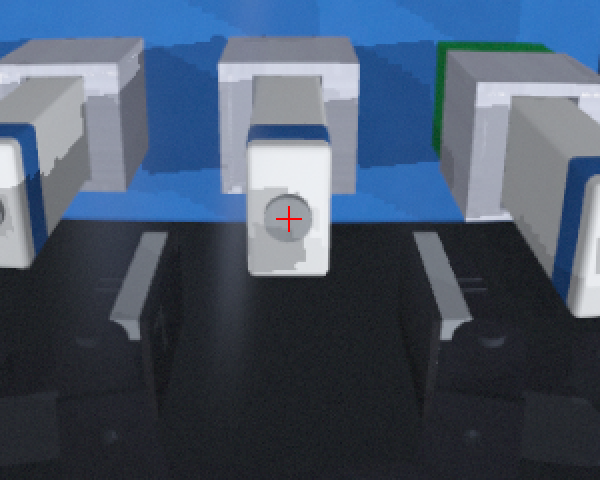

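Stud at zoom (288,216) is on its marker. I'll grip it.

Call:
{"api": "jog_arm", "payload": {
  "increments": "0 0 2 0 0 0 0.1; 0 0 2 0 0 0 0.1; 0 0 1.7 0 0 0 0.1; 0 0 1 0 0 0 0.1; 0 0 0 0 0 0 0.1; 0 0 0 0 0 0 0.1; 0 0 0 0 0 0 -1; 0 0 0 0 0 0 -1"
}}

```text
clock: 11.65
eef_pos: [551.0, 131.2, 108.7]
tcp_rot: [-3.141, -0.002, -0.085]
contact_force: [-0.1, -1.5, 10.7]
opening: 0.235
```

Call:
{"api": "jog_arm", "payload": {
  "increments": "0 0 0 0 0 0 -1; 0 0 0 0 0 0 -1; 0 0 0 0 0 0 -1; 0 0 0 0 0 0 -1; 0 0 -0.05 0 0 0 -1; 0 0 -0.05 0 0 0 -1; 0 0 -0.05 0 0 0 -1; 0 0 -0.05 0 0 0 -1"
}}

```text
clock: 12.45
eef_pos: [550.1, 131.0, 109.5]
tcp_rot: [3.141, 0.001, -0.085]
contact_force: [-0.7, -0.6, -1.6]
opening: 0.239
```

Call:
{"api": "jog_arm", "payload": {
  "increments": "0 0 -0.05 0 0 0 -1; 0 0 -0.05 0 0 0 -1; 0 0 -0.05 0 0 0 -1; 0 0 -0.05 0 0 0 -1; 0 0 -0.05 0 0 0 -1; 0 0 -0.05 0 0 0 -1; 0 0 -0.05 0 0 0 -1; 0 0 -0.05 0 0 0 -1"
}}

```text
clock: 13.25
eef_pos: [550.1, 130.9, 113.5]
tcp_rot: [3.141, 0.001, -0.085]
contact_force: [0.0, -1.7, -5.0]
opening: 0.235
```

Call:
{"api": "jog_arm", "payload": {
  "increments": "0 0 -0.05 0 0 0 -1; 0 0 -0.05 0 0 0 -1; 0 0 -0.05 0 0 0 -1; 0 0 -0.05 0 0 0 -1; 0 0 0 0 0 0 -1; 0 0 0 0 0 0 -1; 0 0 0 0 0 0 -1; 0 0 0 0 0 0 -1"
}}

```text
clock: 14.05
eef_pos: [550.6, 131.0, 115.8]
tcp_rot: [3.141, -0.0, -0.085]
contact_force: [-0.1, -5.4, -0.0]
opening: 0.235
```

```bash
python3 -c "
from h import *
im=grab('side','s3')
cv2.imwrite('pics/s3z.png',cv2.resize(im[170:420,220:420],None,fx=2.4,fy=2.4,interpolation=cv2.INTER_CUBIC))
im=grab('wrist','w5')
"
```

```text
(no output)
```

View pics/s3z.png

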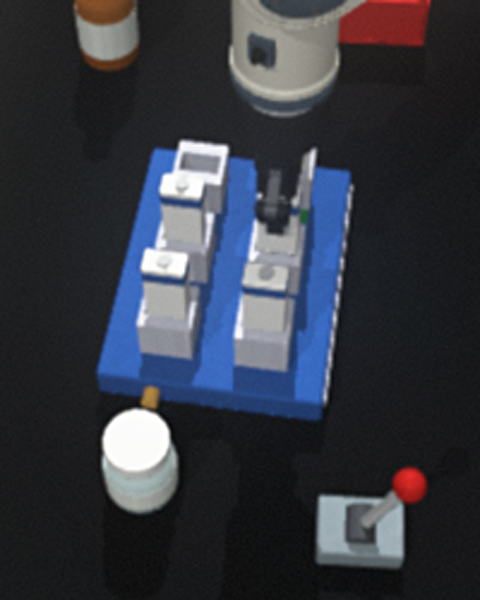

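View pics/w5.png

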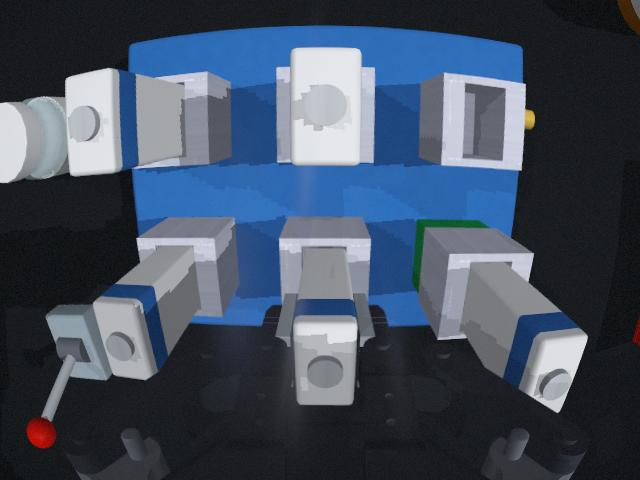

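Call:
{"api": "jog_arm", "payload": {
  "increments": "0 0 -0.15 0 0 0 -1; 0 0 -0.15 0 0 0 -1; 0 0 -0.15 0 0 0 -1; 0 0 -0.15 0 0 0 -1; 0 0 -0.15 0 0 0 -1; 0 0 -0.15 0 0 0 -1; 0 0 -0.15 0 0 0 -1; 0 0 0 0 0 0 -1"
}}

```text
clock: 14.95
eef_pos: [550.4, 131.0, 126.5]
tcp_rot: [3.142, -0.0, -0.085]
contact_force: [-1.0, -5.1, 0.2]
opening: 0.236
```

```bash
python3 -c "
from h import *
im=grab('wrist','w6')
"
```

```text
(no output)
```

View pics/w6.png

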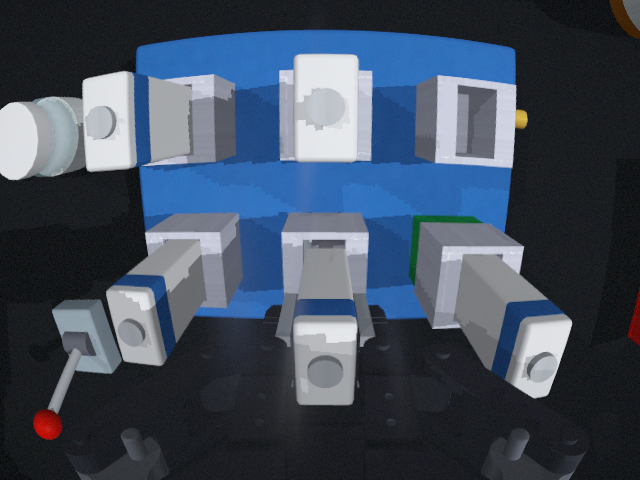

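The carrier moves with the pads, with the stud steady at (325,373). Its nest is still down with no band, so this one is a reject. I'll lift it clear and locate the bin.

Call:
{"api": "jog_arm", "payload": {
  "increments": "0 0 -1 0 0 0 -1; 0 0 -2 0 0 0 -1; 0 0 -2 0 0 0 -1; 0 0 -2.5 0 0 0 -1; 0 0 -2.5 0 0 0 -1; 0 0 -2.5 0 0 0 -1; 0 0 -1.5 0 0 0 -1; 0 0 0 0 0 0 -1"
}}

```text
clock: 15.8
eef_pos: [552.1, 132.3, 269.7]
tcp_rot: [-3.138, -0.006, -0.085]
contact_force: [-0.1, -0.4, -1.7]
opening: 0.237
```

```bash
cat > bin.py <<'E'
from h import *
import sys
def binpos():
    for n in('scene','side'):
        im=grab(n,n+'_bin'+sys.argv[1]);h=cv2.cvtColor(im,cv2.COLOR_BGR2HSV)
        m=(((h[...,0]<8)|(h[...,0]>172))&(h[...,1]>150)&(h[...,2]>60)).astype(np.uint8)
        c=max(cv2.findContours(m,cv2.RETR_EXTERNAL,cv2.CHAIN_APPROX_SIMPLE)[0],key=cv2.contourArea)
        hull=cv2.convexHull(c);ap=cv2.approxPolyDP(hull,3,True)[:,0]
        print(n,cv2.contourArea(c),ap.tolist());print('z65',plane(n,ap,65)[:,:2].round(0).tolist());print('z0',plane(n,ap,0)[:,:2].round(0).tolist())
binpos()
E
python3 bin.py 1;python3 d.py 550 131 265; python3 -c "
import cv2
cv2.imwrite('pics/q.png',cv2.resize(cv2.imread('pics/scene_bin1.png')[160:380,90:450],None,fx=2,fy=2))"
```

```text
scene 8759.0 [[137, 175], [209, 179], [214, 202], [195, 277], [118, 274], [105, 255]]
z65 [[403.0, -351.0], [407.0, -201.0], [468.0, -179.0], [642.0, -180.0], [642.0, -315.0], [604.0, -351.0]]
z0 [[340.0, -390.0], [344.0, -225.0], [412.0, -202.0], [602.0, -203.0], [603.0, -351.0], [560.0, -390.0]]
side 2126.5 [[396, 133], [396, 188], [350, 187], [349, 178], [367, 132]]
z65 [[404.0, -351.0], [410.0, -141.0], [525.0, -137.0], [528.0, -169.0], [484.0, -350.0]]
z0 [[394.0, -430.0], [401.0, -204.0], [524.0, -200.0], [527.0, -234.0], [480.0, -429.0]]
t 15.9 pos [550.5 131.6 266.5] rot [-3.1404e+00 -1.0000e-03 -8.5100e-02] F [ 0.2  0.4 -1.6] op 0.236 q [0.23 0.23 1.72 0.   1.19 1.89]
dpos cm [-0.04  0.07  0.15] rotvec [-0.0012 -0.001   0.0004]
```

View pics/q.png

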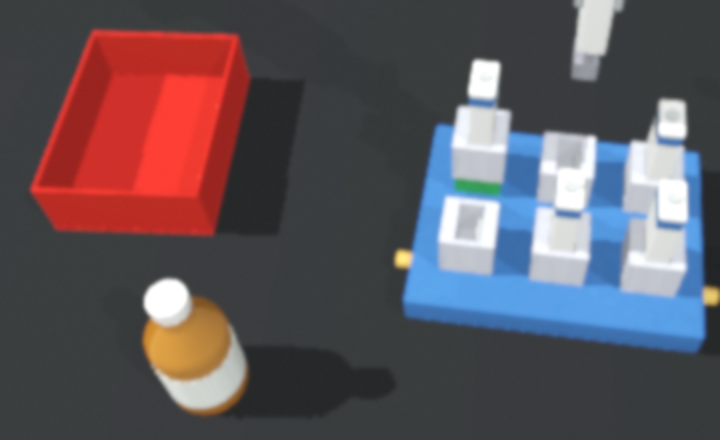

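Call:
{"api": "jog_arm", "payload": {
  "increments": "0 2 0 0 0 0 -1; 0 3.5 0 0 0 0 -1; 0 4 0 0 0 0 -1; 0 4 0 0 0 0 -1; 0 4 0 0 0 0 -1; 0 4 0 0 0 0 -1; 0 4 0 0 0 0 -1; 0 4 0 0 0 0 -1"
}}

```text
clock: 16.7
eef_pos: [524.5, -164.0, 265.0]
tcp_rot: [-3.141, 0.001, -0.085]
contact_force: [-0.0, 0.2, -1.0]
opening: 0.236
```

Call:
{"api": "jog_arm", "payload": {
  "increments": "-0.1 4 0 0 0 0 -1; -0.1 3 0 0 0 0 -1; -0.1 1.8 0 0 0 0 -1; 0 0 0 0 0 0 -1; 0 0 3 0 0 0 -1; 0 0 3 0 0 0 -1; 0 0 1 0 0 0 -1; 0 0 0 0 0 0 -1"
}}

```text
clock: 17.5
eef_pos: [513.8, -248.9, 194.4]
tcp_rot: [-3.14, 0.004, -0.085]
contact_force: [-1.2, 1.3, -0.4]
opening: 0.235
```

```bash
python3 d.py 515 -250 85; python3 bin.py 2; python3 -c "
from h import *
grab('wrist','w7')"
```

```text
t 17.5 pos [ 513.8 -248.9  194.4] rot [-3.1398  0.0036 -0.0846] F [-1.2  1.3 -0.4] op 0.235 q [-0.45  0.31  1.78  0.    1.05  1.2 ]
dpos cm [ 0.16  0.12 10.94] rotvec [-0.0018  0.0036  0.0009]
scene 8132.0 [[137, 175], [209, 179], [214, 202], [195, 277], [118, 274], [105, 255]]
z65 [[403.0, -351.0], [407.0, -201.0], [468.0, -179.0], [642.0, -180.0], [642.0, -315.0], [604.0, -351.0]]
z0 [[340.0, -390.0], [344.0, -225.0], [412.0, -202.0], [602.0, -203.0], [603.0, -351.0], [560.0, -390.0]]
side 4097.5 [[324, 130], [396, 133], [396, 188], [321, 185]]
z65 [[603.0, -352.0], [404.0, -351.0], [410.0, -141.0], [598.0, -140.0]]
z0 [[607.0, -430.0], [394.0, -430.0], [401.0, -204.0], [602.0, -203.0]]
```

View pics/w7.png

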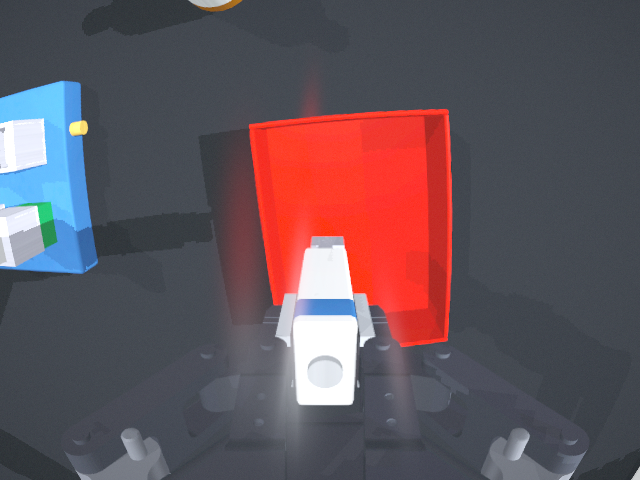

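Call:
{"api": "jog_arm", "payload": {
  "increments": "0 0 0 0 0.12 0 -1; 0 0 0 0 0.12 0 -1; 0 0 0 0 0.12 0 -1; 0 0 0 0 0.12 0 -1; 0 0 0 0 0.12 0 -1; 0 0 0 0 0.1 0 -1; 0 0 0 0 0 0 -1; 0 0 0 0 0 0 -1"
}}

```text
clock: 18.45
eef_pos: [517.7, -245.8, 197.1]
tcp_rot: [-3.126, -0.619, -0.083]
contact_force: [0.7, -0.5, -1.0]
opening: 0.232
```

```bash
python3 d.py 515 -250 80
```

```text
t 18.45 pos [ 517.7 -245.8  197.1] rot [-3.1263 -0.6191 -0.0832] F [ 0.7 -0.5 -1. ] op 0.232 q [-0.64  0.13  2.19  0.88  0.42  0.26]
dpos cm [-6.99  0.58  9.39] rotvec [-0.0155 -0.6191  0.007 ]
```

Call:
{"api": "jog_arm", "payload": {
  "increments": "-1.4 0.1 1.9 0 0 0 -1; -1.5 0.1 2 0 0 0 -1; -1.5 0.1 2 0 0 0 -1; -1.5 0.1 2 0 0 0 -1; -1 0.1 1.2 0 0 0 -1; 0 0 0 0 0 0 -1; 0 0 0 0 0 0 -1; 0 0 0 0 0 0 -1"
}}

```text
clock: 19.25
eef_pos: [515.1, -248.9, 83.2]
tcp_rot: [-3.127, -0.621, -0.081]
contact_force: [-0.6, -0.1, -1.2]
opening: 0.234
```

```bash
python3 d.py 515 -250 80;python3 bin.py 3; python3 -c "
from h import *
grab('wrist','w8')
a=cv2.imread('pics/side_bin3.png')[60:260,230:530]
cv2.imwrite('pics/q2.png',cv2.resize(a,None,fx=2,fy=2))"
```

```text
t 19.25 pos [ 515.1 -248.9   83.2] rot [-3.1268 -0.6214 -0.0811] F [-0.6 -0.1 -1.2] op 0.234 q [-0.65  0.37  2.26  1.66  0.33 -0.58]
dpos cm [-0.18  0.11  0.26] rotvec [-0.0157 -0.6213  0.0089]
scene 6603.5 [[136, 176], [209, 179], [214, 202], [195, 277], [118, 274], [105, 255]]
z65 [[406.0, -352.0], [407.0, -201.0], [468.0, -179.0], [642.0, -180.0], [642.0, -315.0], [604.0, -351.0]]
z0 [[343.0, -391.0], [344.0, -225.0], [412.0, -202.0], [602.0, -203.0], [603.0, -351.0], [560.0, -390.0]]
side 3243.0 [[324, 130], [396, 133], [396, 188], [321, 185]]
z65 [[603.0, -352.0], [404.0, -351.0], [410.0, -141.0], [598.0, -140.0]]
z0 [[607.0, -430.0], [394.0, -430.0], [401.0, -204.0], [602.0, -203.0]]
```

View pics/q2.png

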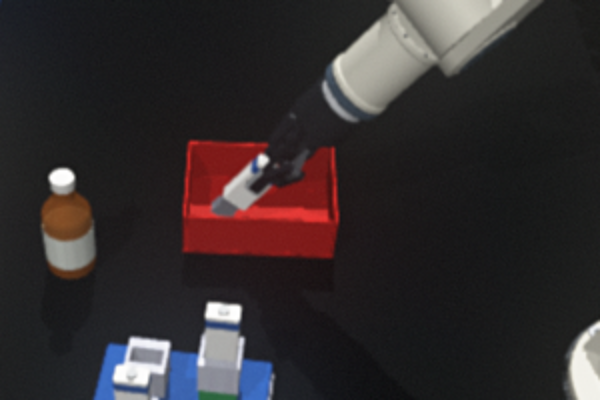

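View pics/w8.png

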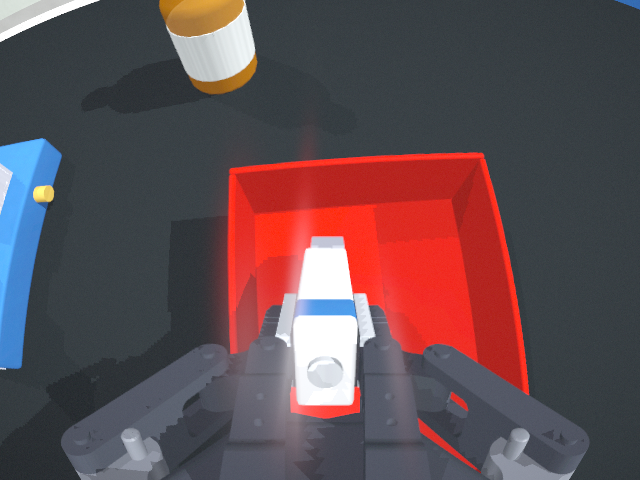

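Call:
{"api": "jog_arm", "payload": {
  "increments": "0 0 0 0 0 0 -0.2; 0 0 0 0 0 0 0.1; 0 0 0 0 0 0 0.1; 0 0 0 0 0 0 0.1; 0 0 -1 0 0 0 0.1; 0 0 -3 0 0 0 0.1; 0 0 -4 0 0 0 0.1; 0 0 -4 0 0 0 0.1"
}}

```text
clock: 20.2
eef_pos: [443.3, -244.4, 179.2]
tcp_rot: [-3.125, -0.617, -0.083]
contact_force: [0.1, -0.1, 1.3]
opening: 0.549
```

```bash
python3 d.py 556.8 211.8 260;python3 -c "
from h import *
grab('wrist','w9')"
```

```text
t 20.2 pos [ 443.3 -244.4  179.2] rot [-3.1252 -0.6171 -0.0829] F [ 0.1 -0.1  1.3] op 0.549 q [-0.77  0.08  2.31  1.02  0.46  0.02]
dpos cm [ 10.82 -46.43  -1.47] rotvec [-0.0167 -0.6171  0.0075]
```

View pics/w9.png

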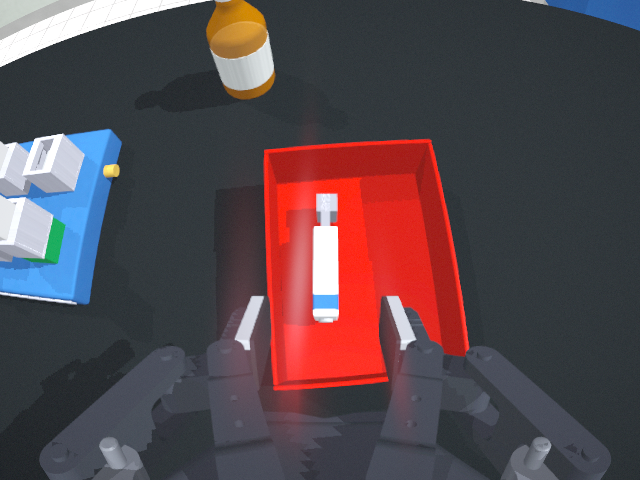

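The reject lies flat in the bin. Next I'll straighten up and go to the (-42,+80) carrier.

Call:
{"api": "jog_arm", "payload": {
  "increments": "0 0 -2 0 -0.1 0 0.1; 0 -1 -2 0 -0.1 0 0.1; 0 -2 -2 0 -0.1 0 0.1; 0 -3 -1 0 -0.1 0 0.1; 0 -3 0 0 -0.1 0 0.1; 0 -4 0 0 -0.1 0 0.1; 0 -4 0 0 0 0 0.1; 0 -4 0 0 0 0 0.1"
}}

```text
clock: 21.05
eef_pos: [436.0, -37.0, 227.1]
tcp_rot: [-3.108, -0.14, -0.059]
contact_force: [0.5, 0.9, 0.8]
opening: 0.55
```

```bash
python3 d.py 556.8 211 220
```

```text
t 21.05 pos [436.  -37.  227.1] rot [-3.1083 -0.1398 -0.0592] F [0.5 0.9 0.8] op 0.55 q [-0.12 -0.02  2.11  0.05  0.92  1.48]
dpos cm [ 10.39 -25.38   3.03] rotvec [-0.0351 -0.1393  0.0286]
```

Call:
{"api": "jog_arm", "payload": {
  "increments": "1.5 -4 0 0 0 0 0.1; 1.5 -4 0 0 0 0 0.1; 1.5 -4 0 0 0 0 0.1; 1.5 -3 0 0 0 0 0.1; 1 -1 0 0 0 0 0.1; 0 0 0 0 0 0 0.1; 0 0 0 0 0 0 0.1; 0 0 0 0 0 0 0.1"
}}

```text
clock: 21.85
eef_pos: [512.7, 115.6, 241.6]
tcp_rot: [-3.109, -0.139, -0.061]
contact_force: [0.8, -0.4, -0.6]
opening: 0.549
```

```bash
python3 d.py 556.8 211 220
```

```text
t 21.85 pos [512.7 115.6 241.6] rot [-3.1089 -0.1387 -0.0605] F [ 0.8 -0.4 -0.6] op 0.549 q [ 0.22  0.11  1.93 -0.01  0.95  1.86]
dpos cm [ 3.49 -9.7   2.98] rotvec [-0.0344 -0.1383  0.0272]
```

Call:
{"api": "jog_arm", "payload": {
  "increments": "0 0 0 -0.017 -0.069 0.014 0.1; 0 0 0 -0.017 -0.069 0.014 0.1; 2 -3.5 0 0 0 0 0.1; 2 -3.5 0 0 0 0 0.1; 0 -2 0 0 0 0 0.1; 0 0 1 0 0 0 0.1; 0 0 0 0 0 0 0.1; 0 0 0 0 0 0 0.1"
}}

```text
clock: 22.65
eef_pos: [560.2, 201.6, 231.6]
tcp_rot: [3.142, 0.0, -0.086]
contact_force: [-0.0, -0.4, 0.9]
opening: 0.551
```

```bash
python3 d.py 556.8 211 175;python3 -c "
from h import *
im=grab('wrist','w10')
p=proj('wrist',[[543.2,52.4,176],[556.8,211,152],[633.6,124.9,152],[640.5,204.6,152]])
print(p.round(0))
for x in p: cv2.drawMarker(im,tuple(int(v) for v in x.round()),(0,0,255),0,12)
cv2.imwrite('pics/w10m.png',im)
"
```

```text
t 22.65 pos [560.2 201.6 231.6] rot [ 3.1416  0.     -0.0861] F [-0.  -0.4  0.9] op 0.551 q [ 0.34  0.31  1.7  -0.    1.14  2.  ]
dpos cm [-0.42 -0.91  5.66] rotvec [ 0.      0.     -0.0006]
[[551. 267.]
 [311. 257.]
 [439. 127.]
 [308. 124.]]
```

View pics/w10m.png

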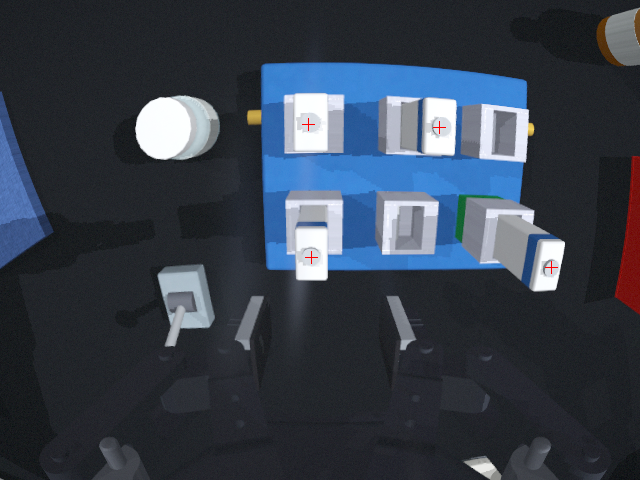

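Call:
{"api": "jog_arm", "payload": {
  "increments": "-0.4 -0.9 0 0 0 0 0.1; 0 0 0 0 0 0 0.1; 0 0 2 0 0 0 0.1; 0 0 2.6 0 0 0 0.1; 0 0 1 0 0 0 0.1; 0 0 0 0 0 0 0.1; 0 0 0 0 0 0 0.1; 0 0 0 0 0 0 0.1"
}}

```text
clock: 23.5
eef_pos: [558.7, 212.8, 177.4]
tcp_rot: [-3.14, -0.003, -0.085]
contact_force: [0.1, 0.5, -0.5]
opening: 0.549
```

```bash
python3 d.py 556.8 211 107;python3 -c "
from h import *
im=grab('wrist','w11')
cv2.imwrite('pics/w11m.png',im[180:420,180:480].repeat(2,0).repeat(2,1))
"
```

```text
t 23.5 pos [558.7 212.8 177.4] rot [-3.1398e+00 -3.1000e-03 -8.5100e-02] F [ 0.1  0.5 -0.5] op 0.549 q [0.36 0.37 1.75 0.   1.03 2.02]
dpos cm [-0.19  0.21  7.04] rotvec [-0.0018 -0.0031  0.0004]
```

View pics/w11m.png

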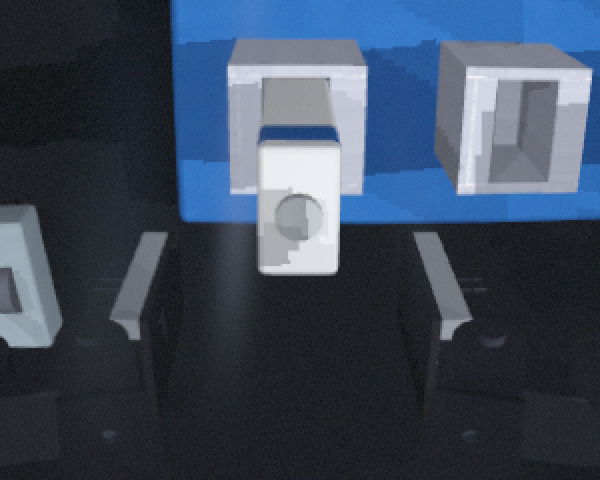

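Call:
{"api": "jog_arm", "payload": {
  "increments": "-0.15 0.2 2 0 0 0 0.1; 0 0 2 0 0 0 0.1; 0 0 1.9 0 0 0 0.1; 0 0 1 0 0 0 0.1; 0 0 0 0 0 0 0.1; 0 0 0 0 0 0 0.1; 0 0 0 0 0 0 -1; 0 0 0 0 0 0 -1"
}}

```text
clock: 24.35
eef_pos: [557.1, 211.0, 108.2]
tcp_rot: [-3.14, -0.003, -0.085]
contact_force: [-0.1, -0.9, 10.7]
opening: 0.238
```

Call:
{"api": "jog_arm", "payload": {
  "increments": "0 0 0 0 0 0 -1; 0 0 0 0 0 0 -1; 0 0 0 0 0 0 -1; 0 0 0 0 0 0 -1; 0 0 -0.05 0 0 0 -1; 0 0 -0.05 0 0 0 -1; 0 0 -0.05 0 0 0 -1; 0 0 -0.05 0 0 0 -1"
}}

```text
clock: 25.15
eef_pos: [556.0, 210.6, 108.8]
tcp_rot: [-3.141, -0.001, -0.085]
contact_force: [0.0, 0.4, -1.5]
opening: 0.239
```

Call:
{"api": "jog_arm", "payload": {
  "increments": "0 0 -0.05 0 0 0 -1; 0 0 -0.05 0 0 0 -1; 0 0 -0.05 0 0 0 -1; 0 0 -0.05 0 0 0 -1; 0 0 -0.05 0 0 0 -1; 0 0 -0.05 0 0 0 -1; 0 0 -0.05 0 0 0 -1; 0 0 -0.05 0 0 0 -1"
}}

```text
clock: 25.95
eef_pos: [556.0, 210.6, 112.7]
tcp_rot: [-3.141, -0.001, -0.085]
contact_force: [1.2, 0.5, -10.3]
opening: 0.236
```

Call:
{"api": "jog_arm", "payload": {
  "increments": "0 0 -0.05 0 0 0 -1; 0 0 -0.05 0 0 0 -1; 0 0 -0.05 0 0 0 -1; 0 0 -0.05 0 0 0 -1; 0 0 -0.05 0 0 0 -1; 0 0 -0.05 0 0 0 -1; 0 0 -0.05 0 0 0 -1; 0 0 -0.05 0 0 0 -1"
}}

```text
clock: 26.75
eef_pos: [556.1, 210.6, 117.0]
tcp_rot: [-3.141, -0.001, -0.085]
contact_force: [-0.2, -0.1, -14.7]
opening: 0.236
```

Call:
{"api": "jog_arm", "payload": {
  "increments": "0 0 -0.05 0 0 0 -1; 0 0 -0.05 0 0 0 -1; 0 0 -0.05 0 0 0 -1; 0 0 -0.05 0 0 0 -1; 0 0 -0.05 0 0 0 -1; 0 0 -0.05 0 0 0 -1; 0 0 -0.05 0 0 0 -1; 0 0 -0.05 0 0 0 -1"
}}

```text
clock: 27.55
eef_pos: [557.9, 211.5, 122.7]
tcp_rot: [-3.139, -0.005, -0.085]
contact_force: [0.1, -0.1, 4.4]
opening: 0.238
```

Call:
{"api": "jog_arm", "payload": {
  "increments": "0 0 -0.1 0 0 0 -1; 0 0 -0.1 0 0 0 -1; 0 0 -0.1 0 0 0 -1; 0 0 -0.1 0 0 0 -1; 0 0 -0.1 0 0 0 -1; 0 0 -0.1 0 0 0 -1; 0 0 -0.1 0 0 0 -1; 0 0 -0.1 0 0 0 -1"
}}

```text
clock: 28.35
eef_pos: [557.4, 211.3, 130.3]
tcp_rot: [-3.139, -0.004, -0.085]
contact_force: [1.1, -0.3, 3.5]
opening: 0.232
```

Call:
{"api": "jog_arm", "payload": {
  "increments": "0 0 0 0 0 0 -1; 0 0 0 0 0 0 -0.3; 0 0 0 0 0 0 0; 0 0 0 0 0 0 0.1; 0 0 0 0 0 0 0.1; 0 0 0 0 0 0 0.1; 0 0 0 0 0 0 0.1; 0 0 -1 0 0 0 0.1"
}}

```text
clock: 29.15
eef_pos: [555.4, 210.3, 138.2]
tcp_rot: [3.141, 0.001, -0.085]
contact_force: [0.7, 0.7, 0.2]
opening: 0.551
```

Call:
{"api": "jog_arm", "payload": {
  "increments": "0 0 -2 0 0 0 0.1; 0 0 -2 0 0 0 0.1; 0 0 -2 0 0 0 0.1; 0 0 -1 0 0 0 0.1; 0 0 0 0 0 0 0.1; 0 0 0 0 0 0 0.1; 0 0 0 0 0 0 0.1; 0 0 0 0 0 0 0.1"
}}

```text
clock: 29.95
eef_pos: [555.7, 210.4, 208.1]
tcp_rot: [-3.141, 0.0, -0.085]
contact_force: [0.2, -0.1, 1.0]
opening: 0.552
```

```bash
python3 d.py 640.5 204.6 205;python3 -c "
from h import *
im=grab('wrist','w12')
p=proj('wrist',[[640.5,204.6,152],[633.6,124.9,152]])
print(p.round(0))
for x in p: cv2.drawMarker(im,tuple(int(v) for v in x.round()),(0,0,255),0,12)
cv2.imwrite('pics/w12m.png',im)
"
```

```text
t 29.95 pos [555.7 210.4 208.1] rot [-3.1413e+00  1.0000e-04 -8.5200e-02] F [ 0.2 -0.1  1. ] op 0.552 q [0.36 0.33 1.72 0.   1.09 2.02]
dpos cm [ 8.5  -0.14  0.31] rotvec [-0.0003  0.0001  0.0003]
[[322. 113.]
 [466. 119.]]
```

View pics/w12m.png

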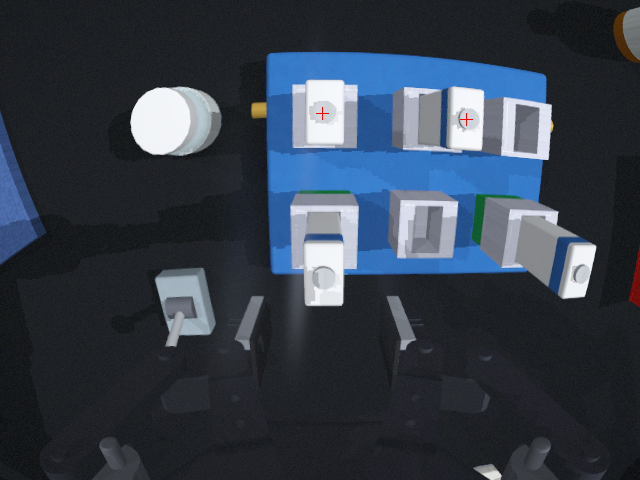

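Call:
{"api": "jog_arm", "payload": {
  "increments": "2.5 0 0 0 0 0 0.1; 3 0 0 0 0 0 0.1; 3 0 0 0 0 0 0.1; 0 0 0 0 0 0 0.1; 0 0 1.5 0 0 0 0.1; 0 0 1.5 0 0 0 0.1; 0 0 0 0 0 0 0.1; 0 0 0 0 0 0 0.1"
}}

```text
clock: 30.8
eef_pos: [639.7, 203.4, 178.2]
tcp_rot: [-3.141, 0.001, -0.085]
contact_force: [0.6, 0.2, -0.1]
opening: 0.55
```

```bash
python3 d.py 640.5 203.6 107;python3 -c "
from h import *
im=grab('wrist','w13')
cv2.imwrite('pics/w13m.png',im[180:420,180:480].repeat(2,0).repeat(2,1))
"
```

```text
t 30.8 pos [639.7 203.4 178.2] rot [-3.1414e+00  6.0000e-04 -8.4700e-02] F [ 0.6  0.2 -0.1] op 0.55 q [0.31 0.47 1.57 0.   1.09 1.96]
dpos cm [ 0.08 -0.02  7.12] rotvec [-0.0002  0.0006  0.0008]
```

View pics/w13m.png

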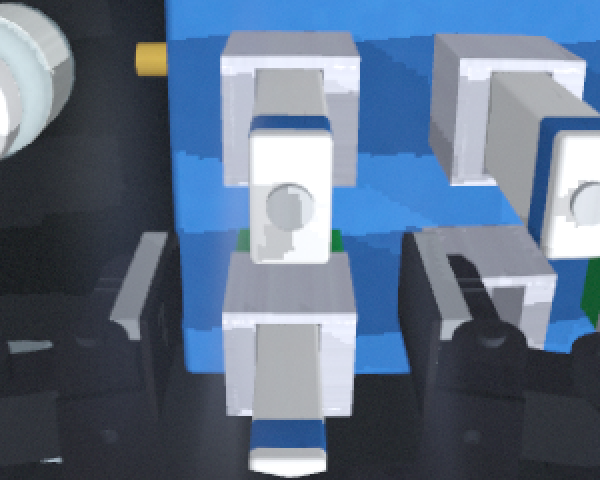

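Call:
{"api": "jog_arm", "payload": {
  "increments": "0.1 0 2 0 0 0 0.1; 0 0 2 0 0 0 0.1; 0 0 2 0 0 0 0.1; 0 0 1 0 0 0 0.1; 0 0 0 0 0 0 0.1; 0 0 0 0 0 0 0.1; 0 0 0 0 0 0 -1; 0 0 0 0 0 0 -1"
}}

```text
clock: 31.65
eef_pos: [642.7, 203.6, 110.5]
tcp_rot: [-3.14, -0.003, -0.085]
contact_force: [-0.4, -1.1, 10.7]
opening: 0.233
```

Call:
{"api": "jog_arm", "payload": {
  "increments": "0 0 0 0 0 0 -1; 0 0 0 0 0 0 -1; 0 0 0 0 0 0 -1; 0 0 0 0 0 0 -1; 0 0 -0.05 0 0 0 -1; 0 0 -0.05 0 0 0 -1; 0 0 -0.05 0 0 0 -1; 0 0 -0.05 0 0 0 -1"
}}

```text
clock: 32.45
eef_pos: [641.8, 203.3, 110.8]
tcp_rot: [-3.141, -0.001, -0.085]
contact_force: [-0.2, -0.3, -1.7]
opening: 0.236
```

Call:
{"api": "jog_arm", "payload": {
  "increments": "0 0 -0.05 0 0 0 -1; 0 0 -0.05 0 0 0 -1; 0 0 -0.05 0 0 0 -1; 0 0 -0.05 0 0 0 -1; 0 0 -0.05 0 0 0 -1; 0 0 -0.05 0 0 0 -1; 0 0 -0.05 0 0 0 -1; 0 0 -0.05 0 0 0 -1"
}}

```text
clock: 33.25
eef_pos: [641.7, 203.2, 114.7]
tcp_rot: [-3.141, -0.001, -0.085]
contact_force: [1.2, -2.4, -11.7]
opening: 0.235
```

Call:
{"api": "jog_arm", "payload": {
  "increments": "0 0 -0.05 0 0 0 -1; 0 0 -0.05 0 0 0 -1; 0 0 -0.05 0 0 0 -1; 0 0 -0.05 0 0 0 -1; 0 0 -0.05 0 0 0 -1; 0 0 -0.05 0 0 0 -1; 0 0 -0.05 0 0 0 -1; 0 0 -0.05 0 0 0 -1"
}}

```text
clock: 34.05
eef_pos: [641.7, 203.2, 119.0]
tcp_rot: [-3.141, -0.001, -0.085]
contact_force: [0.7, -3.2, -14.8]
opening: 0.232
```

Call:
{"api": "jog_arm", "payload": {
  "increments": "0 0 -0.05 0 0 0 -1; 0 0 -0.05 0 0 0 -1; 0 0 -0.05 0 0 0 -1; 0 0 -0.05 0 0 0 -1; 0 0 -0.05 0 0 0 -1; 0 0 -0.05 0 0 0 -1; 0 0 -0.05 0 0 0 -1; 0 0 -0.05 0 0 0 -1"
}}

```text
clock: 34.85
eef_pos: [643.6, 204.3, 125.3]
tcp_rot: [-3.139, -0.005, -0.085]
contact_force: [-0.8, -1.4, 5.9]
opening: 0.237
```

Tripped, about 15 mm up. I'll follow it to about 22 mm.

Call:
{"api": "jog_arm", "payload": {
  "increments": "0 0 -0.1 0 0 0 -1; 0 0 -0.1 0 0 0 -1; 0 0 -0.1 0 0 0 -1; 0 0 -0.1 0 0 0 -1; 0 0 -0.1 0 0 0 -1; 0 0 -0.1 0 0 0 -1; 0 0 -0.1 0 0 0 -1; 0 0 0 0 0 0 -1"
}}

```text
clock: 35.65
eef_pos: [643.4, 204.1, 131.9]
tcp_rot: [-3.139, -0.005, -0.085]
contact_force: [-0.2, -1.0, 5.5]
opening: 0.239
```

Call:
{"api": "jog_arm", "payload": {
  "increments": "0 0 0 0 0 0 -1; 0 0 0 0 0 0 -0.3; 0 0 0 0 0 0 0; 0 0 0 0 0 0 0.1; 0 0 0 0 0 0 0.1; 0 0 0 0 0 0 0.1; 0 0 0 0 0 0 0.1; 0 0 -1 0 0 0 0.1"
}}

```text
clock: 36.45
eef_pos: [641.1, 203.1, 139.2]
tcp_rot: [3.142, 0.001, -0.085]
contact_force: [-0.2, 0.4, 0.2]
opening: 0.551
```

Call:
{"api": "jog_arm", "payload": {
  "increments": "0 0 -2 0 0 0 0.1; 0 0 -2 0 0 0 0.1; 0 0 -2 0 0 0 0.1; 0 0 -1 0 0 0 0.1; 0 0 0 0 0 0 0.1; 0 0 0 0 0 0 0.1; 0 0 0 0 0 0 0.1; 0 0 0 0 0 0 0.1"
}}

```text
clock: 37.25
eef_pos: [641.4, 203.1, 209.1]
tcp_rot: [-3.141, 0.0, -0.085]
contact_force: [0.4, 0.6, -0.6]
opening: 0.548
```

```bash
python3 d.py 633.6 123.9 205;python3 -c "
from h import *
im=grab('wrist','w14')
p=proj('wrist',[[633.6,123.9,152]])
print(p.round(0))
for x in p: cv2.drawMarker(im,tuple(int(v) for v in x.round()),(0,0,255),0,12)
cv2.imwrite('pics/w14m.png',im)
"
```

```text
t 37.25 pos [641.4 203.1 209.1] rot [-3.1413e+00  2.0000e-04 -8.5100e-02] F [ 0.4  0.6 -0.6] op 0.548 q [0.3  0.45 1.54 0.   1.15 1.96]
dpos cm [-0.1   7.96  0.41] rotvec [-0.0003  0.0002  0.0004]
[[456. 264.]]
```

View pics/w14m.png

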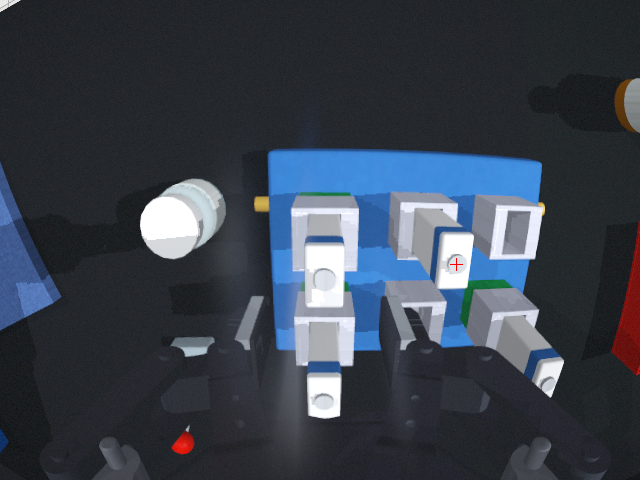

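Three nests are up with green bands. Next is the (+42, 0) carrier, whose stud sits on its marker at (456,264).

Call:
{"api": "jog_arm", "payload": {
  "increments": "0 2.6 0 0 0 0 0.1; 0 2.7 0 0 0 0 0.1; 0 2.7 0 0 0 0 0.1; 0 0 0 0 0 0 0.1; 0 0 1.5 0 0 0 0.1; 0 0 1.5 0 0 0 0.1; 0 0 0 0 0 0 0.1; 0 0 0 0 0 0 0.1"
}}

```text
clock: 38.1
eef_pos: [634.5, 124.3, 178.9]
tcp_rot: [-3.141, 0.001, -0.084]
contact_force: [-0.4, 0.6, 0.2]
opening: 0.55
```

```bash
python3 d.py 633.6 123.9 107;python3 -c "
from h import *
im=grab('wrist','w15')
cv2.imwrite('pics/w15m.png',im[180:420,180:480].repeat(2,0).repeat(2,1))
"
```

```text
t 38.1 pos [634.5 124.3 178.9] rot [-3.1411e+00  6.0000e-04 -8.4100e-02] F [-0.4  0.6  0.2] op 0.55 q [0.19 0.44 1.63 0.   1.07 1.85]
dpos cm [-0.08  0.05  7.19] rotvec [-0.0005  0.0006  0.0014]
```

View pics/w15m.png

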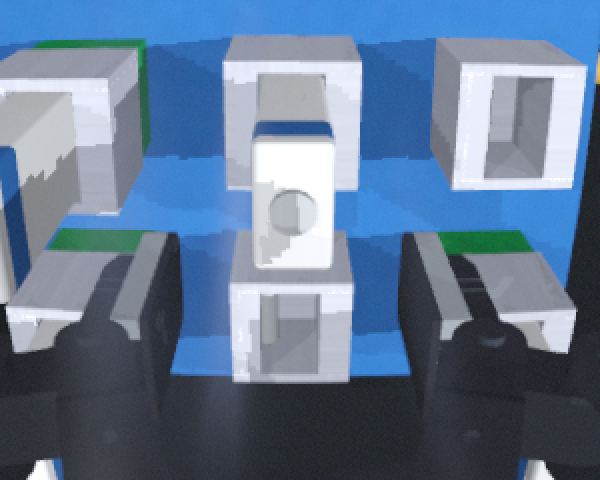

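Call:
{"api": "jog_arm", "payload": {
  "increments": "0 0.1 2 0 0 0 0.1; 0 0 2 0 0 0 0.1; 0 0 2.1 0 0 0 0.1; 0 0 1 0 0 0 0.1; 0 0 0 0 0 0 0.1; 0 0 0 0 0 0 0.1; 0 0 0 0 0 0 -1; 0 0 0 0 0 0 -1"
}}

```text
clock: 38.95
eef_pos: [635.9, 122.8, 110.3]
tcp_rot: [-3.14, -0.003, -0.085]
contact_force: [-0.1, 0.7, 6.7]
opening: 0.239
```

Call:
{"api": "jog_arm", "payload": {
  "increments": "0 0 0 0 0 0 -1; 0 0 0 0 0 0 -1; 0 0 0 0 0 0 -1; 0 0 0 0 0 0 -1; 0 0 -0.05 0 0 0 -1; 0 0 -0.05 0 0 0 -1; 0 0 -0.05 0 0 0 -1; 0 0 -0.05 0 0 0 -1"
}}

```text
clock: 39.75
eef_pos: [635.0, 122.9, 110.9]
tcp_rot: [-3.14, -0.001, -0.085]
contact_force: [0.8, 1.7, -0.8]
opening: 0.235
```

Call:
{"api": "jog_arm", "payload": {
  "increments": "0 0 -0.05 0 0 0 -1; 0 0 -0.05 0 0 0 -1; 0 0 -0.05 0 0 0 -1; 0 0 -0.05 0 0 0 -1; 0 0 -0.05 0 0 0 -1; 0 0 -0.05 0 0 0 -1; 0 0 -0.05 0 0 0 -1; 0 0 -0.05 0 0 0 -1"
}}

```text
clock: 40.55
eef_pos: [634.9, 122.7, 114.8]
tcp_rot: [-3.141, -0.001, -0.085]
contact_force: [1.2, 4.2, -10.9]
opening: 0.233
```

Call:
{"api": "jog_arm", "payload": {
  "increments": "0 0 -0.05 0 0 0 -1; 0 0 -0.05 0 0 0 -1; 0 0 -0.05 0 0 0 -1; 0 0 -0.05 0 0 0 -1; 0 0 -0.05 0 0 0 -1; 0 0 -0.05 0 0 0 -1; 0 0 -0.05 0 0 0 -1; 0 0 -0.05 0 0 0 -1"
}}

```text
clock: 41.35
eef_pos: [634.8, 122.7, 118.7]
tcp_rot: [-3.141, -0.001, -0.085]
contact_force: [3.4, 4.7, -14.5]
opening: 0.235
```

Call:
{"api": "jog_arm", "payload": {
  "increments": "0 0 -0.05 0 0 0 -1; 0 0 -0.05 0 0 0 -1; 0 0 -0.05 0 0 0 -1; 0 0 -0.05 0 0 0 -1; 0 0 -0.05 0 0 0 -1; 0 0 -0.05 0 0 0 -1; 0 0 -0.05 0 0 0 -1; 0 0 -0.05 0 0 0 -1"
}}

```text
clock: 42.15
eef_pos: [636.0, 122.7, 124.3]
tcp_rot: [-3.14, -0.003, -0.085]
contact_force: [0.4, 3.3, 1.0]
opening: 0.237
```

Call:
{"api": "jog_arm", "payload": {
  "increments": "0 0 -0.1 0 0 0 -1; 0 0 -0.1 0 0 0 -1; 0 0 -0.1 0 0 0 -1; 0 0 -0.1 0 0 0 -1; 0 0 -0.1 0 0 0 -1; 0 0 -0.1 0 0 0 -1; 0 0 -0.1 0 0 0 -1; 0 0 0 0 0 0 -1"
}}

```text
clock: 42.95
eef_pos: [636.6, 122.7, 132.0]
tcp_rot: [-3.14, -0.005, -0.085]
contact_force: [1.1, 2.4, 3.9]
opening: 0.237
```

Call:
{"api": "jog_arm", "payload": {
  "increments": "0 0 0 0 0 0 -1; 0 0 0 0 0 0 -0.3; 0 0 0 0 0 0 0; 0 0 0 0 0 0 0.1; 0 0 0 0 0 0 0.1; 0 0 0 0 0 0 0.1; 0 0 0 0 0 0 0.1; 0 0 -1 0 0 0 0.1"
}}

```text
clock: 43.75
eef_pos: [634.1, 122.5, 139.1]
tcp_rot: [-3.141, 0.001, -0.085]
contact_force: [-0.7, 0.0, 0.4]
opening: 0.549
```

Call:
{"api": "jog_arm", "payload": {
  "increments": "0 0 -2 0 0 0 0.1; 0 0 -2.5 0 0 0 0.1; 0 0 -2.5 0 0 0 0.1; 0 0 -2 0 0 0 0.1; 0 0 -1 0 0 0 0.1; 0 0 0 0 0 0 0.1; 0 0 0 0 0 0 0.1; 0 0 0 0 0 0 0.1"
}}

```text
clock: 44.55
eef_pos: [634.3, 122.5, 238.8]
tcp_rot: [-3.141, 0.001, -0.085]
contact_force: [0.1, -1.1, -0.3]
opening: 0.547
```

```bash
python3 d.py 400 367 240;python3 -c "
from h import *
grab('wrist','w16')
s=grab('side','s16');c=grab('scene','c16')
K=cv2.cvtColor(c,cv2.COLOR_BGR2HSV)
for n,im in(('scene',c),('side',s)):
    h=cv2.cvtColor(im,cv2.COLOR_BGR2HSV);m=(((h[...,0]<8)|(h[...,0]>172))&(h[...,1]>150)&(h[...,2]>60)).astype(np.uint8)
    for k in cv2.findContours(m,0,2)[0]:
        if cv2.contourArea(k)>20: print(n,cv2.contourArea(k),np.round(cv2.minEnclosingCircle(k),1) if 0 else cv2.minEnclosingCircle(k))
cv2.imwrite('pics/c16z.png',cv2.resize(c[160:370,90:540],None,fx=1.7,fy=1.7))
"
```

```text
t 44.55 pos [634.3 122.5 238.8] rot [-3.1411e+00  6.0000e-04 -8.5100e-02] F [ 0.1 -1.1 -0.3] op 0.547 q [0.19 0.38 1.58 0.   1.19 1.84]
dpos cm [-25.42 -22.37  -0.09] rotvec [-0.0004  0.0006  0.0004]
scene 149.0 ((497.79998779296875, 187.0), 7.800111293792725)
scene 8765.5 ((162.5, 225.5), 65.82183074951172)
side 160.0 ((390.30487060546875, 371.6463317871094), 7.832076549530029)
side 4204.0 ((359.5576477050781, 160.0587615966797), 45.92131042480469)
```

View pics/w16.png

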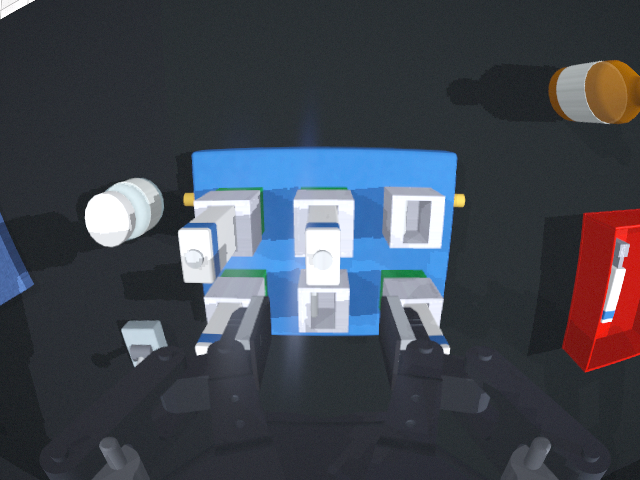

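View pics/c16z.png

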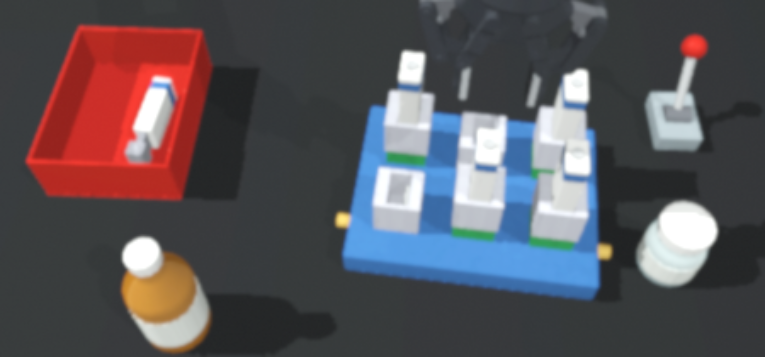

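Four nests are up with bands, two are empty and down, and the reject is in the bin. Next is the lever: I'll close the fingers and go behind the knob.

Call:
{"api": "jog_arm", "payload": {
  "increments": "-2 -2 0 0 0 0 0.1; -3 -2.5 0 0 0 0 0.1; -3 -3 0 0 0 0 0.1; -3 -3 0 0 0 0 0.1; -3.5 -3 0 0 0 0 0.1; -3.5 -3 0 0 0 0 -1; -3.5 -3 0 0 0 0 -1; -3 -2 0 0 0 0 -1"
}}

```text
clock: 45.5
eef_pos: [407.4, 359.2, 239.7]
tcp_rot: [-3.14, -0.001, -0.084]
contact_force: [1.8, -0.4, -0.1]
opening: 0.042
```

Call:
{"api": "jog_arm", "payload": {
  "increments": "-1.5 -0.8 0 0 0 0 -1; 0 0 0 0 0 0 -1; 0 0 0 0 0 0 -1; 0 0 0 0 0 0 -1; 0 0 0 0 0 0 -1; 0 0 0 0 0 0 -1; 0 0 0 0 0 0 -1; 0 0 0 0 0 0 -1"
}}

```text
clock: 46.3
eef_pos: [395.1, 366.7, 240.0]
tcp_rot: [-3.141, -0.001, -0.086]
contact_force: [-0.3, -0.0, -0.6]
opening: -0.0
```

```bash
python3 d.py 385 367 92; python3 -c "
from h import *
print(tri((497.8,187),(390.3,371.6)))
grab('wrist','w17')"
```

```text
t 46.3 pos [395.1 366.7 240. ] rot [-3.1406e+00 -1.4000e-03 -8.5600e-02] F [-0.3 -0.  -0.6] op -0.0 q [ 0.75  0.21  1.81 -0.    1.12  2.4 ]
dpos cm [-1.03  0.07 14.8 ] rotvec [-0.0009 -0.0014 -0.0001]
(array([439.99740068, 366.15244358, 107.54841369]), [np.float64(0.11461100372808491), np.float64(0.11461100372806628)])
```

View pics/w17.png

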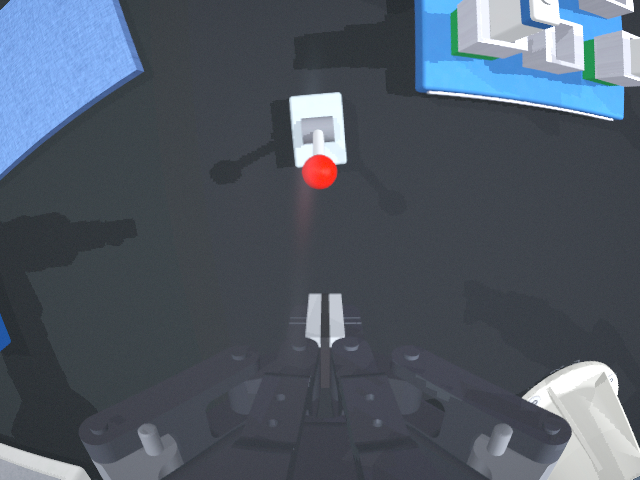

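Call:
{"api": "jog_arm", "payload": {
  "increments": "-1 0 2 0 0 0 -1; 0 0 3 0 0 0 -1; 0 0 3 0 0 0 -1; 0 0 3 0 0 0 -1; 0 0 2.5 0 0 0 -1; 0 0 1.3 0 0 0 -1; 0 0 0 0 0 0 -1; 0 0 0 0 0 0 -1"
}}

```text
clock: 47.15
eef_pos: [385.5, 368.2, 92.6]
tcp_rot: [-3.14, -0.002, -0.085]
contact_force: [0.2, 0.8, 0.0]
opening: 0.002
```

Call:
{"api": "jog_arm", "payload": {
  "increments": "1 -0.08 0 0 0 0 -1; 1 -0.08 0 0 0 0 -1; 1 -0.08 0 0 0 0 -1; 1 -0.08 0 0 0 0 -1; 1 -0.09 0 0 0 0 -1; 1 -0.09 0 0 0 0 -1; 1 -0.09 0 0 0 0 -1; 1 -0.09 0 0 0 0 -1"
}}

```text
clock: 47.95
eef_pos: [466.2, 367.7, 92.0]
tcp_rot: [-3.141, -0.001, -0.085]
contact_force: [-0.6, 0.5, -0.4]
opening: -0.002
```

```bash
python3 d.py 495 367 92; python3 -c "
from h import *
grab('wrist','w18')"
```

```text
t 47.95 pos [466.2 367.7  92. ] rot [-3.1408e+00 -1.2000e-03 -8.5200e-02] F [-0.6  0.5 -0.4] op -0.002 q [ 0.67  0.47  1.81 -0.    0.86  2.32]
dpos cm [ 2.87 -0.17  0.  ] rotvec [-0.0008 -0.0012  0.0003]
```

View pics/w18.png

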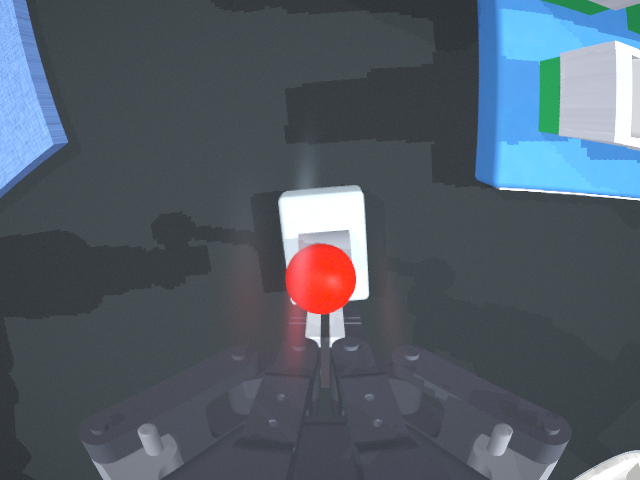

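Call:
{"api": "jog_arm", "payload": {
  "increments": "0.6 -0.05 0 0 0 0 -1; 0.6 -0.05 0 0 0 0 -1; 0.6 -0.05 0 0 0 0 -1; 0.5 -0.04 0 0 0 0 -1; 0.3 -0.03 0 0 0 0 -1; 0.3 -0.03 0 0 0 0 -1; 0 0 0 0 0 0 -1; 0 0 0 0 0 0 -1"
}}

```text
clock: 48.8
eef_pos: [491.0, 367.6, 91.8]
tcp_rot: [3.14, 0.005, -0.086]
contact_force: [-15.3, 1.3, 7.2]
opening: 0.001
```

```bash
cat > knob.py <<'E'
from h import *
import sys
P={}
for n in('scene','side'):
    im=grab(n,n+'_k'+sys.argv[1]);h=cv2.cvtColor(im,cv2.COLOR_BGR2HSV);m=(((h[...,0]<8)|(h[...,0]>172))&(h[...,1]>150)&(h[...,2]>60)).astype(np.uint8)
    for k in cv2.findContours(m,0,2)[0]:
        a=cv2.contourArea(k);(x,y),rr=cv2.minEnclosingCircle(k)
        if 15<a<400 and (x>420 if n=='scene' else y>300): P[n]=(x,y);print(n,a,(x,y),rr)
if len(P)==2: print(tri(P['scene'],P['side']))
E
python3 d.py 495 367 92; python3 knob.py 1
```

```text
t 48.8 pos [491.  367.6  91.8] rot [ 3.1405  0.0051 -0.0856] F [-15.3   1.3   7.2] op 0.001 q [0.64 0.5  1.76 0.   0.89 2.29]
dpos cm [ 0.4   0.02 -0.02] rotvec [ 0.0011  0.0051 -0.0001]
scene 142.0 (505.78570556640625, 220.2142791748047) 7.508602142333984
side 150.0 (349.1551818847656, 370.5689697265625) 7.656702995300293
(array([515.57129033, 367.1683095 , 101.90725002]), [np.float64(1.1703864801724582), np.float64(1.1703864801726938)])
```

The knob is at its far stop (515, 367, 102), with 15 N reaction. I'll back off and rise clear.

Call:
{"api": "jog_arm", "payload": {
  "increments": "-0.5 0 0 0 0 0 -1; -2 0.1 0 0 0 0 -1; -3 0.2 0 0 0 0 -1; 0 0 -2 0 0 0 -1; 0 0 -4 0 0 0 -1; 0 0 -4 0 0 0 -1; 0 0 -3 0 0 0 -1; 0 0 0 0 0 0 -1"
}}

```text
clock: 49.7
eef_pos: [441.6, 371.3, 227.1]
tcp_rot: [-3.135, -0.008, -0.085]
contact_force: [-0.2, 0.6, 0.6]
opening: 0.002
```

Call:
{"api": "jog_arm", "payload": {
  "increments": "-2 0 0 0 0 0 -1; -2 0 0 0 0 0 -1; -1 0 -1 0 0 0 -1; 0 0 0 0 0 0 -1; 0 0 0 0 0 0 -1; 0 0 0 0 0 0 -1; 0 0 0 0 0 0 -1; 0 0 0 0 0 0 -1"
}}

```text
clock: 50.5
eef_pos: [389.7, 373.6, 231.7]
tcp_rot: [-3.141, -0.001, -0.086]
contact_force: [0.5, 0.3, -0.4]
opening: -0.002
```

```bash
python3 d.py 495 367 92; python3 knob.py 2; python3 bin.py 9; python3 -c "
from h import *
a=cv2.imread('pics/scene_k2.png')[150:380,90:540];cv2.imwrite('pics/f1.png',cv2.resize(a,None,fx=1.7,fy=1.7))
a=cv2.imread('pics/side_k2.png')[100:430,220:440];cv2.imwrite('pics/f2.png',cv2.resize(a,None,fx=1.8,fy=1.8))"
```

```text
t 50.5 pos [389.7 373.6 231.7] rot [-3.1409e+00 -1.2000e-03 -8.5500e-02] F [ 0.5  0.3 -0.4] op -0.002 q [ 0.76  0.22  1.82 -0.    1.1   2.42]
dpos cm [10.53 -0.24 13.99] rotvec [-0.0007 -0.0012 -0.    ]
scene 155.5 (505.2117004394531, 219.19369506835938) 7.526121139526367
side 157.0 (349.1666564941406, 370.5) 7.720925807952881
(array([514.85224643, 366.65346093, 102.70561025]), [np.float64(0.1867473097641416), np.float64(0.18674730976422516)])
scene 8749.0 [[137, 175], [209, 179], [214, 202], [195, 277], [118, 274], [105, 255]]
z65 [[403.0, -351.0], [407.0, -201.0], [468.0, -179.0], [642.0, -180.0], [642.0, -315.0], [604.0, -351.0]]
z0 [[340.0, -390.0], [344.0, -225.0], [412.0, -202.0], [602.0, -203.0], [603.0, -351.0], [560.0, -390.0]]
side 4218.5 [[323, 132], [396, 133], [396, 187], [322, 186]]
z65 [[605.0, -343.0], [404.0, -351.0], [410.0, -144.0], [595.0, -136.0]]
z0 [[609.0, -421.0], [394.0, -430.0], [401.0, -208.0], [599.0, -200.0]]
```

View pics/f1.png

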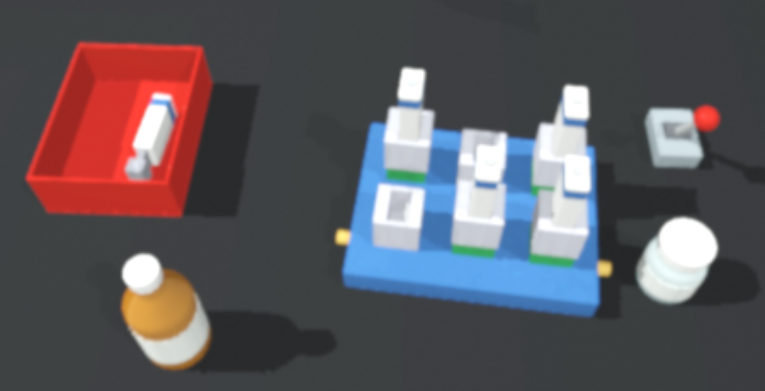

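View pics/f2.png

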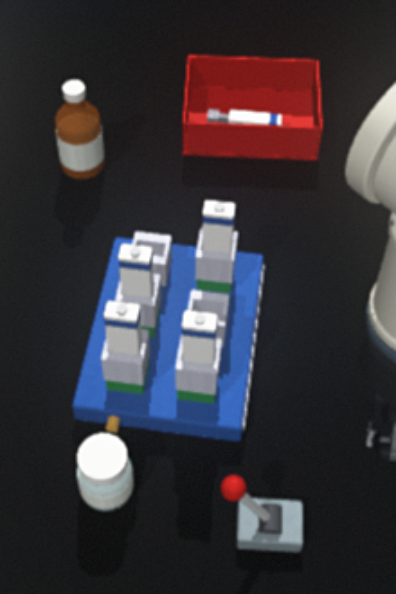

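```bash
python3 -c "
from rig import r
print(r.sign_off())"
```

```text
the job is handed in; nothing more can be done
None
```

I handed the job in at about 50 s, with every carrier proved or binned and the purge lever pushed over last.

- **Carriers proved:** Five carriers were standing and one nest was empty. Four carriers tripped their nests at about 15 N. I followed each nest up to about 22 mm, then let go.
- **Reject:** The clip of the middle carrier in the row nearest the robot let go, with about 5 N the highest pull read, before its nest tripped. I laid it flat in the red bin.
- **Lever:** I pushed the knob to its far stop. It stayed there after I backed off, with the knob at about (515, 367, 103) mm.

**Last checks:** The final pictures from both fixed cameras showed:
- four nests up with green bands, each with its carrier seated;
- the reject inside the bin, and the bin where it was at the start;
- the bottle and jar where they were;
- the robot clear of everything.

No check failed or disagreed. The one thing I did not measure was the seated height of the four raised carriers: one was checked by its stud's position in the wrist picture, and the other three only by eye.

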